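Fit the tube wheel to the sample changer, load a tube and index it

ROBOT

A 6-joint arm with a two-finger parallel gripper is mounted at the origin on the work surface. World frame = base frame: x ahead of the robot, y to its left, z up, the work surface at z = 0. Lengths are in m, angles in degrees, forces in N, time in s.
With the tool pointing down it reaches from about 0.35 to 0.875 m from the base axis. Payload 4.2 kg.
Tool frame: the origin (TCP) lies at the very end of the fingers, on their centre line; the grasp point (between the pads) lies 19 mm behind it; z points along the fingers, x is the direction in which the jaws open and shut, and the axes are right-handed (so a half turn about z gives the same grasp; the last joint's range is limited). The gripper opens to 87 mm and grips with 3 to 60 N. Pads are 19 mm wide; open, the fingers measure 117 mm over their backs; the gripper's body (75 mm by 190 mm) begins 51 mm behind the grasp point.
Start: joints at [84.947, 22.042, 0.453, 0, -68.411, -14.817], TCP at [0.212, 0.588, 0.223] pointing down, gripper open.
Joint ranges: [-179.83, 179.83], [-69.29, 118.12], [-61.27, 80.66], [-181.25, 117.63], [-171.15, -9.14], [-177.46, 177.46]. Speed limits (degrees/s): [159.86, 159.86, 180, 180, 180, 180].

INTERFACE

Orientations are given as a 3x3 rotation matrix whose columns are the frame's x, y, z axes.
In Python, from station import r gives the robot as it stands.
- The arm moves only by the tool move_arm, never from a script. Its argument "series" is a list that holds one entry, the list of rows, each a list of 7 numbers: the shift along the tool's x, y, z in cm, then the turn, a rotation vector about the tool's x, y, z in degrees, then the opening, from -1 (shut) to 1 (fully open). In form: [[[dx, dy, dz, wx, wy, wz, fingers], ...]]. A call has 1 to 12 rows; each row shifts and turns the commanded pose from where the row before left it, along the tool's axes as they then stand; what a row does not reach is not made up. A row lasts 1/8 s, in which the tool goes at most 62.5 mm and 10.7 degrees, less where a joint would pass 70% of its speed; a pose out of reach is approached as far as the arm can. A call is refused whole if a number of a shift passes 6.25 or a number of a turn 10.7, either way. A call with a gripper value outside its range is refused whole. The fingers move at their own pace and stop on an object; the grip force is fixed at half the most. Time passes only in rows, so rows that do not move let the fingers close. It gives the time, the measured TCP pose, the force and the opening at its end, in the units of the state.
- r.sense(): the state, without advancing time (a new reading comes with each control period).
- r.capture(name): name is "scene" or "top" or "wrist"; returns a dict with "color" (420x560x3 uint8, blue, green, red), "fx", "fy", "cx", "cy" (pixels), "rvec" (rotation vector, rad) and "tvec" (3), from world to camera coordinates, as OpenCV has them; the wrist camera has in their place "tool_from_camera" (4x4, takes a point from camera to tool coordinates, whose origin is the TCP and whose axes are the tool frame's). Camera axes: x right, y down, z forward; pixel columns grow to the right and rows downward; lengths in m; the calibration is good to about 2 mm. The wrist camera is an equidistant fisheye: a pixel r from the principal point sees the ray r / f radians off the axis. A picture is of the moment at which its call begins: read the wrist's pose just before it. There is no depth.
- r.finish_job(): hands the job in, once; it reports no verdict.
The state is a dict: "time_s": time; "joints": joint angles; "joint_velocities": joint speeds; "effort": joint torques, N m; "tcp_pos": TCP position; "ee_rot": TCP orientation; "wrist_force": force on the tool from outside, world axes, zero at the start; "moment": the same for the moment, N m; "gripper_width": opening from 0.0 (shut) to 1.0 (fully open).
Only numpy, scipy, OpenCV 4.12 (cv2) and the standard library are available. Lean on these libraries where they do the work, as an engineer would, in place of code of your own. Each camera call takes 0.05 s, during which the arm holds its last target.

TASK

Fit the blue tube wheel onto the square drive of the sample changer and push it down, firmly but without leaning hard on the spindle, until the spring ball clicks in and it sits fully home. Then take the red-capped tube out of the rack, stand it in the wheel's pocket at the yellow load mark, and turn the wheel one click counter-clockwise (seen from above) so that the tube stands in front of the reader, leaving everything else on the bench where it is.

Things in the scene. Friction and masses are not known exactly. Their poses are not given: they have to be found in the camera images.
- wheel_grip (a point): Blue tube wheel, loose, about 400 g: disc 172 mm across with eight cups (pockets) and a hub with an upright black slab as handle, 104 mm high overall. Point on the wheel's axis in the handle, 85 mm above the underside, z up. Handle: 24 mm thick along x (grip across this), 54 mm long along y, from 42 to 104 mm above the underside. Cups: 45 mm high.
- wheel_bore (a point): On the wheel's axis at its underside, the middle of the mouth of the hub's square bore: 23.2 mm wide, flats along the wheel's x and y, 36 mm deep, open below, 1.5 mm lead-in, a groove for the spring ball all round inside, 19 mm up. Hub 44 mm square, 42 mm high.
- wheel_pocket (a point): Centre of the mouth of the pocket on the wheel's +x side, 68 mm from the axis, 45 mm above the underside. Same frame as the wheel. The eight like pockets stand every 45 degrees round the axis; each is 31 mm wide inside, its floor 41 mm below the mouth.
- drive_base (a point): Sample changer: point on the spindle axis at the top of the steel flange (64 mm across) on which the wheel's underside rests when home; z up, x and y along the flats of the square drive, turning with the spindle. Drive: steel, 22 mm square, 32 mm high above this point. The wheel fits in any of four quarter turns, with 3 degrees of play.
- ball (a joint): Spring ball in the drive's +x flat, 19 mm above the flange: how far it is pressed in, m. 0 is fully out, 3.2 mm proud (before fitting, and once clicked into the groove); about 0.001 while the bore rides over it, from 22 mm above home down to the last 3 mm. That takes 6 to 14 N of push besides the wheel's weight. Contact forces of wheel on changer must stay under 100 N.
- mount (a joint): How far the spindle with its drive and flange is pushed down on the changer's soft rubber mount (black bellows under the flange), m: 0 at rest up, 0.008 at its stop. It carries the loaded wheel without sinking (7 N to start, then 0.8 N per mm), but sinks while the wheel is pushed on, so press on past the resting height until the wheel is home and all goes solid; it rises again when let go.
- spindle (a joint): Turn of the spindle, rad, counter-clockwise from above positive. Eight spring clicks, at multiples of 0.785 (45 degrees); it starts in the click at 0 and must end in the one at 0.785. About 0.15 N m to leave a click; past half-way the spring pulls it into the next.
- load_point (a point): Fixed to the changer (round white housing, 210 mm across, 45 mm high): where the middle of a tube is when it stands home in the pocket at the yellow load mark, 68 mm from the spindle axis, 50.5 mm above the flange. Its x points from the load mark to the spindle axis, z up. The mark is a yellow stripe on a tab of the housing.
- read_point (a point): The same for the pocket in front of the reader, one click (45 degrees) counter-clockwise from the load mark. The reader is a fixed black post with a glass window, 50 mm wide, 135 mm high over the bench, its face 102 mm from the spindle axis.
- tube_mid (a point): The red-capped sample tube, about 45 g, 93 mm tall, body 28 mm across, foot tapering to 20 mm, cap 32 mm across over the top 21 mm. Point on its axis half-way up, 46.5 mm above its foot; z up. It starts in one of the rack's three holes, its foot 8 mm above the bench.
- tube_blue_mid (a point): A like tube with a blue cap, in another hole of the rack: leave it.
- tube_green_mid (a point): A like tube with a green cap, in another hole of the rack: leave it.
- rack: White tube rack, fixed, 190 mm (x) by 72 mm (y) by 50 mm high, three holes 31 mm wide and 42 mm deep in a row along x, 56 mm apart. Origin: centre of its underside.
- freezer_box: White freezer box with a cardboard grid and small tubes, 134 mm square, 60 mm high: leave it. Origin: centre of its underside.
- bottle: White bottle with a red cap, 64 mm across, 140 mm high: leave it. Origin: centre of its underside.
- dish: Flat culture dish, 92 mm across, 14 mm high: leave it. Origin: centre of its underside.

How it is judged:
By the outcome, as a careful person would: the job done as asked, in the order asked, and still so for the second after the job is handed in, with the robot touching nothing.
It also fails if it takes over 64 s, if anything falls off the work surface, if the arm or the gripper's body presses on something with over 40 N, if the wrist force passes 120 N, or if a joint passes its speed limit or range.

## Working session

There is one attempt and no reset: what is moved stays moved. The work goes in short steps, Python scripts to look and compute and a tool call to move; the robot and the scene stay as the last step left them, time stands still between calls to the robot, and variables do not carry over. Pictures are saved under pics/ and viewed, and the job is handed in when it is done.

Besides the shell and the picture viewer there is one more tool, called after "Call:" by a JSON object that holds its "api" and its "payload". move_arm: Moves the arm, as the interface text tells. Its arguments: {"type":"object","properties":{"series":{"type":"array","items":{"type":"array","items":{"type":"array","items":{"type":"number"}}}}},"required":["series"]}

```bash
ls; mkdir -p pics
python3 - <<'E'
from station import r
import cv2,pickle
s=r.sense();print(s['time_s'],s['tcp_pos'],s['ee_rot'],s['gripper_width'],s['wrist_force'])
for n in ['scene','top','wrist']:
    c=r.capture(n);pickle.dump((c,r.sense()),open(f'pics/{n}0.pkl','wb'));cv2.imwrite(f'pics/{n}0.png',c['color'])
    print({k:v for k,v in c.items() if k!='color'})
E
```

```text
pics
0.0 [0.21216738 0.58724296 0.22145739] [[-3.39973854e-01 -9.40434645e-01 -6.75938099e-04]
 [-9.40432395e-01  3.39974520e-01 -2.05830381e-03]
 [ 2.16550194e-03 -6.40953926e-05 -9.99997653e-01]] 0.9996922625008489 [ 0.4741284  -0.26000919 -0.58184993]
{'fx': 452.28824536154804, 'fy': 452.28824536154804, 'cx': 288.1317004866069, 'cy': 214.5912638454346, 'rvec': array([ 2.27338552,  0.73439684, -0.31637736]), 'tvec': array([-0.50303722, -0.14954875,  1.39919764])}
{'fx': 460.8589791129593, 'fy': 460.8589791129593, 'cx': 288.33426214256355, 'cy': 212.10442819050687, 'rvec': array([ 2.17065551, -2.13077848,  0.16322266]), 'tvec': array([0.00543031, 0.60055048, 1.21906658])}
{'fx': 325.19226210127806, 'fy': 325.19226210127806, 'cx': 281.7689589398795, 'cy': 213.09338346968, 'tool_from_camera': array([[ 9.99999824e-01, -1.85591982e-06, -5.93575598e-04,
        -4.94968309e-04],
       [ 1.52189398e-04,  9.67369538e-01,  2.53369598e-01,
        -7.03069147e-02],
       [ 5.73736718e-04, -2.53369644e-01,  9.67369368e-01,
        -1.62811238e-01],
       [ 0.00000000e+00,  0.00000000e+00,  0.00000000e+00,
         1.00000000e+00]])}
```

View pics/scene0.png

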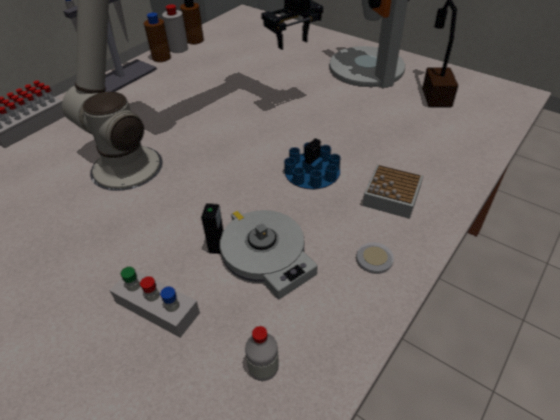

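View pics/top0.png

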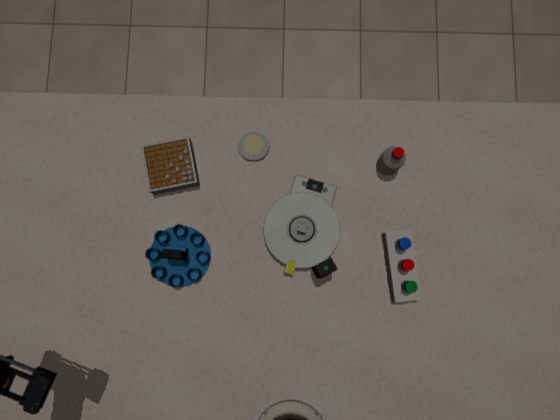

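View pics/wrist0.png

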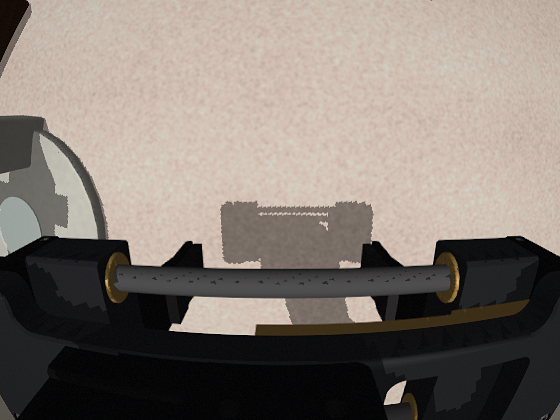

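The scene shows the wheel with its slab at about (312,165), the changer at (262,243) with the reader at (213,228), and the rack at (155,300). From above, the wheel is at (179,255), the drive at (302,229), the mark at (290,267), the reader at (324,267), and the red cap at (407,265). Next I'll enlarge these.

```bash
cat > h.py <<'E'
import numpy as np,cv2,pickle
from scipy.spatial.transform import Rotation as R
def load(n): return pickle.load(open(f'pics/{n}.pkl','rb'))
def ray(c,px,s=None):
    px=np.atleast_2d(np.array(px,float))
    x=(px[:,0]-c['cx'])/c['fx'];y=(px[:,1]-c['cy'])/c['fy']
    if 'rvec' in c:
        Rm=cv2.Rodrigues(c['rvec'])[0];o=-Rm.T@c['tvec'];d=np.c_[x,y,np.ones(len(x))]@Rm
    else:
        rr=np.hypot(x,y)+1e-12;d=np.c_[np.sin(rr)*x/rr,np.sin(rr)*y/rr,np.cos(rr)]
        T=c['tool_from_camera'];E=np.array(s['ee_rot'])
        d=d@T[:3,:3].T@E.T;o=E@T[:3,3]+s['tcp_pos']
    return o,d
def at_z(c,px,z,s=None):
    o,d=ray(c,px,s);return o+d*((z-o[2])/d[:,2])[:,None]
def proj(c,P,s=None):
    P=np.atleast_2d(np.array(P,float))
    if 'rvec' in c:
        q=P@cv2.Rodrigues(c['rvec'])[0].T+c['tvec'];u=q[:,:2]/q[:,2:]
    else:
        T=c['tool_from_camera'];E=np.array(s['ee_rot']);q=((P-s['tcp_pos'])@E-T[:3,3])@T[:3,:3]
        rr=np.hypot(q[:,0],q[:,1])+1e-12;th=np.arctan2(rr,q[:,2]);u=q[:,:2]/rr[:,None]*th[:,None]
    return u*[c['fx'],c['fy']]+[c['cx'],c['cy']]
def tri(*obs):
    A=np.zeros((3,3));b=np.zeros(3)
    for o,d in obs:
        d=d[0]/np.linalg.norm(d[0]);M=np.eye(3)-np.outer(d,d);A+=M;b+=M@o
    X=np.linalg.solve(A,b);return X
def crop(c,x0,y0,w,h,k,f,gain=1.8,pts=None,col=(0,255,0)):
    im=c['color'][y0:y0+h,x0:x0+w];im=cv2.resize(im,None,fx=k,fy=k,interpolation=cv2.INTER_CUBIC)
    im=np.clip(255*(im/255.)**(1/gain),0,255).astype('uint8')
    if pts is not None:
        for p in np.atleast_2d(pts):
            q=((p-[x0,y0]+.5)*k).astype(int)
            cv2.circle(im,tuple(int(v) for v in q),2,col,-1)
    st=max(5,int(round(50/k/5))*5)
    for X in range((x0//st+1)*st,x0+w,st): cv2.putText(im,str(X),(int((X-x0+.5)*k),10),0,.35,(0,0,255));cv2.line(im,(int((X-x0+.5)*k),12),(int((X-x0+.5)*k),18),(0,0,255))
    for Y in range((y0//st+1)*st,y0+h,st): cv2.putText(im,str(Y),(0,int((Y-y0+.5)*k)),0,.35,(0,0,255));cv2.line(im,(24,int((Y-y0+.5)*k)),(30,int((Y-y0+.5)*k)),(0,0,255))
    cv2.imwrite(f'pics/{f}.png',im)
def snap(n,f):
    from station import r
    s=r.sense();c=r.capture(n);pickle.dump((c,s),open(f'pics/{f}.pkl','wb'));return c,s
E
python3 - <<'E'
from h import *
c,s=load('top0')
crop(c,135,215,90,80,8,'t_wheel');crop(c,250,170,100,75*1+40,6,'t_chg');crop(c,370,220,80,90,6,'t_rack')
c,s=load('scene0')
crop(c,275,130,75,65,9,'s_wheel');crop(c,190,195,130,105,6,'s_chg')
E
```

```text
(no output)
```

View pics/t_wheel.png

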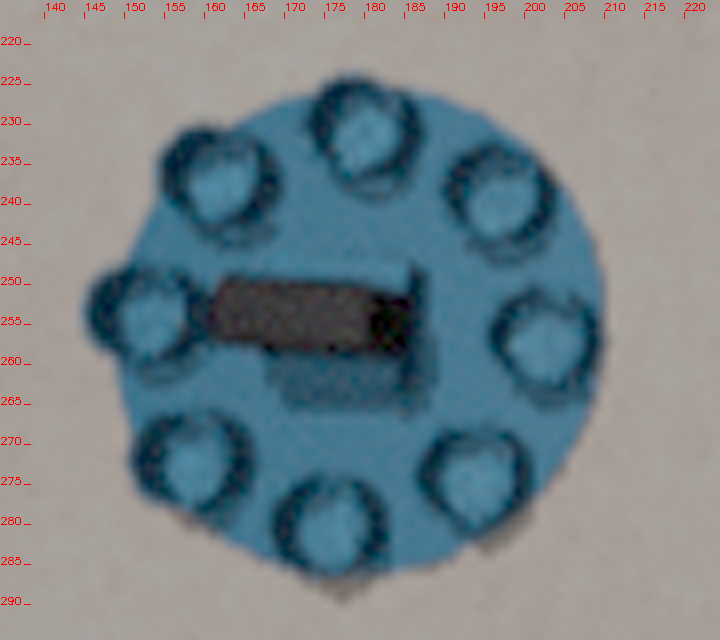

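View pics/t_chg.png

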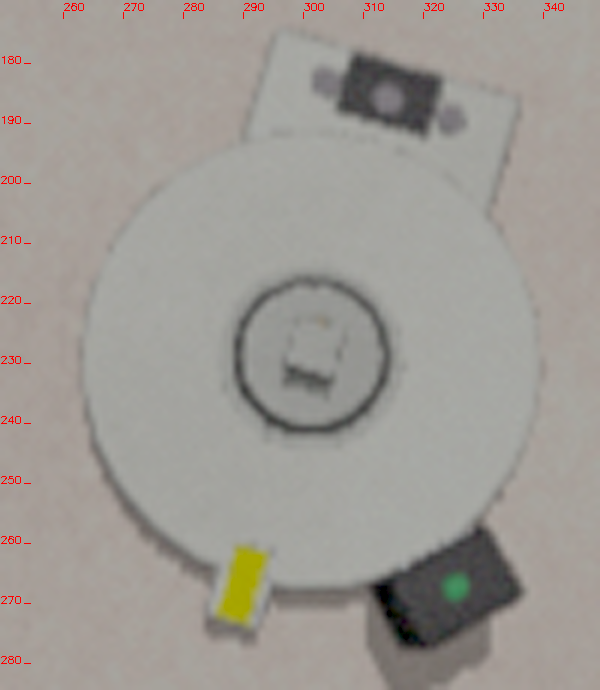

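View pics/t_rack.png

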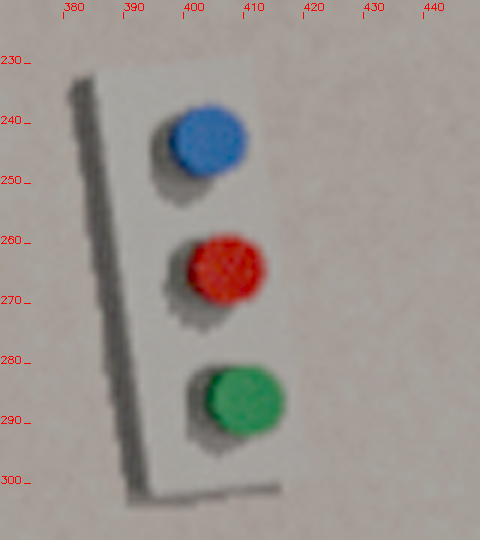

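View pics/s_wheel.png

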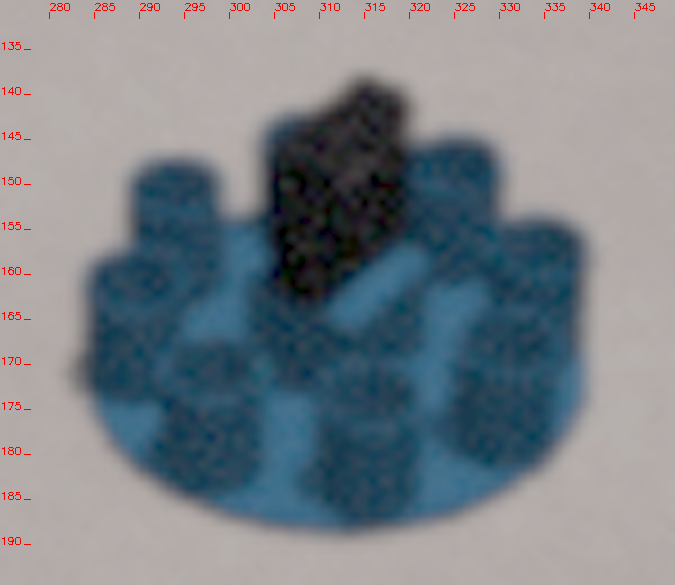

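View pics/s_chg.png

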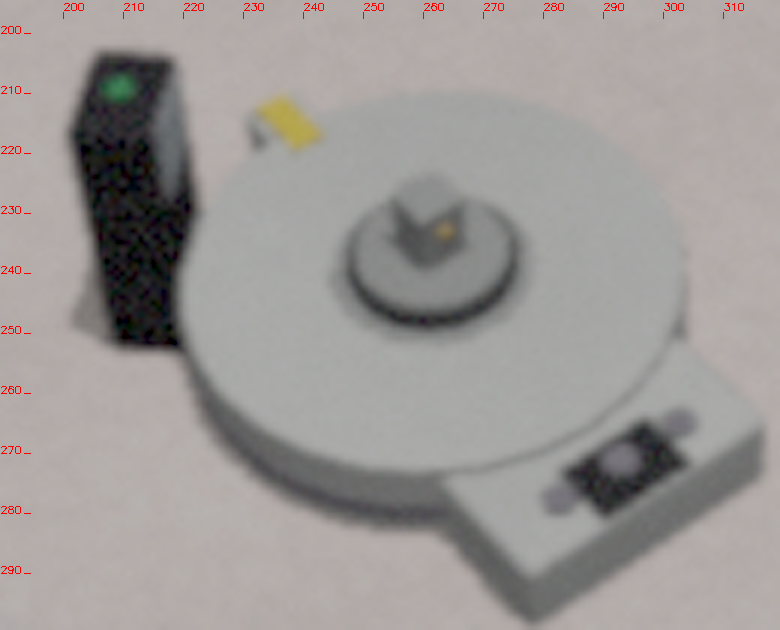

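The crops are clear. From above, the slab's top runs (161..185, 254), the flange centre is near (301,229), the drive's top is near (301.5,227), and the ball faces away from the robot at (301,223). The red cap is at (407,264.5). Now the first position estimates.

Run:
```python
from h import *
ct,_=load('top0');cs,_=load('scene0')
# cups fit
cups=[(179,232),(195.5,239),(201.5,257),(193,275),(174.5,281),(157.5,272.5),(152,254.5),(160.5,237.5)]
P=at_z(ct,cups,.045)[:,:2]
print('cup mouth ctr guess');
ctr=P.mean(0);print(ctr,[round(float(np.hypot(*(p-ctr))),4) for p in P],[round(float(np.degrees(np.arctan2(*(p-ctr)[::-1]))%45),1) for p in P])
print('slab ends',at_z(ct,[(161,253.5),(185.5,256)],.104))
print('scene slab top',at_z(cs,[(307,143),(315.5,139)],.104))
# flange/drive heights
print('flange tri',tri(ray(ct,(301,229)),ray(cs,(261,235))))
print('drive top tri',tri(ray(ct,(301.5,227)),ray(cs,(260.2,226))))
for z in(.05,.06,.07,.08): print(z,at_z(ct,(301,229),z),at_z(cs,(261,235.5),z), 'fl width',np.linalg.norm(np.diff(at_z(ct,[(289,229),(313.5,229)],z),axis=0)))
print('housing',at_z(ct,[(264,230),(338,230),(301,192.5),(301,268)],.045))
print('mark',at_z(ct,[(290,267)],.045))
print('red cap',at_z(ct,[(407,264.5),(404,243),(410.2,286.5)],.101))
print('reader',at_z(ct,[(325,267)],.135))
print('bottle,dish,box',at_z(ct,[(397,153)],.14),at_z(ct,[(253.5,145)],.014),at_z(ct,[(172,164)],.06))
```

```text
cup mouth ctr guess
[0.47504357 0.31484392] [0.0649, 0.0672, 0.0668, 0.068, 0.0667, 0.0665, 0.0666, 0.0674] [42.5, 44.0, 43.7, 42.8, 43.0, 42.6, 42.7, 43.4]
slab ends [[0.47800539 0.34163748 0.104     ]
 [0.47276779 0.27861727 0.104     ]]
scene slab top [[0.46916359 0.30460066 0.104     ]
 [0.47843977 0.33464297 0.104     ]]
flange tri [ 0.55331198 -0.01807432  0.05630081]
drive top tri [ 0.55448674 -0.01858899  0.09021903]
0.05 [[ 0.55375436 -0.01853185  0.05      ]] [[ 0.55077344 -0.01491241  0.05      ]] fl width 0.0664115761595115
0.06 [[ 0.55267745 -0.01817987  0.06      ]] [[ 0.55679444 -0.02159467  0.06      ]] fl width 0.06587694987678391
0.07 [[ 0.55160055 -0.01782789  0.07      ]] [[ 0.56281544 -0.02827694  0.07      ]] fl width 0.06534232359405633
0.08 [[ 0.55052365 -0.01747591  0.08      ]] [[ 0.56883644 -0.0349592   0.08      ]] fl width 0.06480769731132872
housing [[ 0.54966304  0.08182553  0.045     ]
 [ 0.55345882 -0.11947145  0.045     ]
 [ 0.65523799 -0.01730102  0.045     ]
 [ 0.44893911 -0.0201761   0.045     ]]
mark [[0.45107368 0.00943653 0.045     ]]
red cap [[ 0.46152582 -0.29108056  0.101     ]
 [ 0.51682556 -0.28433624  0.101     ]
 [ 0.40569368 -0.29822452  0.101     ]]
reader [[ 0.4504108  -0.07678243  0.135     ]]
bottle,dish,box [[ 0.74576222 -0.26029776  0.14      ]] [[0.79652523 0.11945077 0.014     ]] [[0.72473907 0.33731108 0.06      ]]
```

```bash
cat > plan.py <<'E'
import numpy as np,json,sys
from scipy.spatial.transform import Rotation as R
def down(yaw):
    a=np.radians(yaw);x=np.array([np.cos(a),np.sin(a),0]);z=np.array([0,0,-1.]);return np.c_[x,np.cross(z,x),z]
def plan(pts,grip,s=None,start=None,vmax=5.5,wmax=9.5,settle=1):
    """pts: list of (x,y,z,yaw[,maxstep cm]); start=(pos,rot) commanded if known"""
    if start is None:
        if s is None:
            from station import r; s=r.sense()
        start=(np.array(s['tcp_pos']),np.array(s['ee_rot']))
    p,E=start;p=p.copy();E=E.copy();rows=[]
    for q in pts:
        T=down(q[3]);vm=q[4] if len(q)>4 else vmax
        t=np.array(q[:3]);rv=R.from_matrix(E.T@T).as_rotvec(degrees=True)
        n=max(1,int(np.ceil(max(np.linalg.norm(t-p)*100/vm,np.linalg.norm(rv)/wmax)-1e-6)))
        for k in range(n):
            d=(t-p)/(n-k);w=R.from_matrix(E.T@T).as_rotvec(degrees=True)/(n-k)
            row=np.r_[np.round(E.T@d*100,2),np.round(w,1)]
            p=p+E@row[:3]/100;E=E@R.from_rotvec(row[3:],degrees=True).as_matrix()
            rows.append([round(float(v),2)+0.0 for v in row]+[grip])
        
    rows+= [[0,0,0,0,0,0,grip]]*settle
    print(len(rows));
    for i in range(0,len(rows),12): print(json.dumps([rows[i:i+12]]))
    print('end',p.round(4))
E
python3 -c "
from plan import *
plan([(.475,.315,.20,178)],1)"
```

```text
9
[[[2.08, -4.25, 0.28, 0.0, 0.0, 9.0, 1], [1.4, -4.52, 0.27, 0.0, 0.0, 9.0, 1], [0.67, -4.68, 0.28, 0.0, 0.0, 9.0, 1], [-0.07, -4.73, 0.27, 0.0, 0.0, 9.0, 1], [-0.81, -4.66, 0.28, 0.0, 0.0, 9.0, 1], [-1.53, -4.48, 0.27, 0.0, 0.0, 9.0, 1], [-2.21, -4.18, 0.28, 0.0, 0.0, 9.1, 1], [-2.84, -3.78, 0.27, -0.1, 0.0, 9.0, 1], [0, 0, 0, 0, 0, 0, 1]]]
end [0.475 0.315 0.2  ]
```

Call:
{"api": "move_arm", "payload": {"series": [[[2.1,-4.25,0.3,0,0,9,1],[1.4,-4.5,0.3,0,0,9,1],[0.7,-4.7,0.3,0,0,9,1],[-0.1,-4.7,0.3,0,0,9,1],[-0.8,-4.7,0.3,0,0,9,1],[-1.5,-4.5,0.3,0,0,9,1],[-2.2,-4.2,0.2,0,0,9,1],[-2.85,-3.8,0.2,0,0,9,1],[0,0,0,0,0,0,1],[0,0,0,0,0,0,1]]]}}

```text
time_s: 1.4
tcp_pos: [0.4749, 0.3144, 0.2003]
ee_rot: [[-0.999, 0.032, -0.0], [0.032, 0.999, -0.0], [0.0, -0.0, -1.0]]
wrist_force: [0.1, -0.2, 0.1]
gripper_width: 1.001
```

Run:
```python
from h import *
c,s=snap('wrist','w1');print(s['time_s'],s['tcp_pos'],s['ee_rot'],s['joints'],s['joint_velocities'])
cv2.imwrite('pics/w1.png',np.clip(255*(c['color']/255.)**.55,0,255).astype('uint8'))
```

```text
1.4 [0.47490623 0.31435879 0.20029338] [[-9.99472251e-01  3.24810470e-02 -4.48816517e-04]
 [ 3.24811169e-02  9.99472338e-01 -1.49330251e-04]
 [ 4.43729291e-04 -1.63829504e-04 -9.99999888e-01]] [ 4.97893412e+01  1.76521076e+01 -9.44152983e+00 -1.58509146e-02
 -6.29294993e+01 -5.16434812e+01] [ 1.3169141  -0.31461379  0.10790178  0.08047287 -0.00174482 -0.07710064]
```

View pics/w1.png

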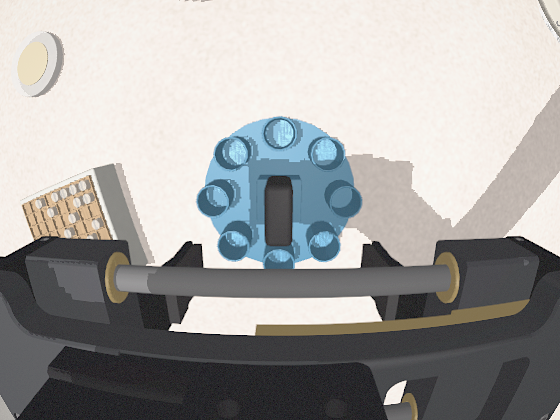

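The wrist picture shows the wheel centred near (280,197), with the slab's top at about (279,212) and the hub's square visible around it. I'll enlarge it.

Run:
```python
from h import *
c,s=load('w1')
def wheelpts(ctr,yaw,z0):
    a=np.radians(yaw);Rz=np.array([[np.cos(a),-np.sin(a)],[np.sin(a),np.cos(a)]])
    L=[]
    for sx in(-1,1):
        for sy in(-1,1): L.append((12*sx,27*sy,104));L.append((22*sx,22*sy,42))
    for k in range(8):
        b=k*np.pi/4
        for t in np.arange(0,2*np.pi,.4): L.append((68*np.cos(b)+15.5*np.cos(t),68*np.sin(b)+15.5*np.sin(t),45))
    for t in np.arange(0,2*np.pi,.1):L.append((86*np.cos(t),86*np.sin(t),0))
    L=np.array(L)/1000;return np.c_[L[:,:2]@Rz.T+ctr,L[:,2]+z0]
P=wheelpts([.475,.3148],-1.9,0)
crop(c,190,105,180,165,4,'w1c',1.5)
crop(c,190,105,180,165,4,'w1d',1.5,proj(c,P,s),(0,0,255))
```

```text
(no output)
```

View pics/w1c.png

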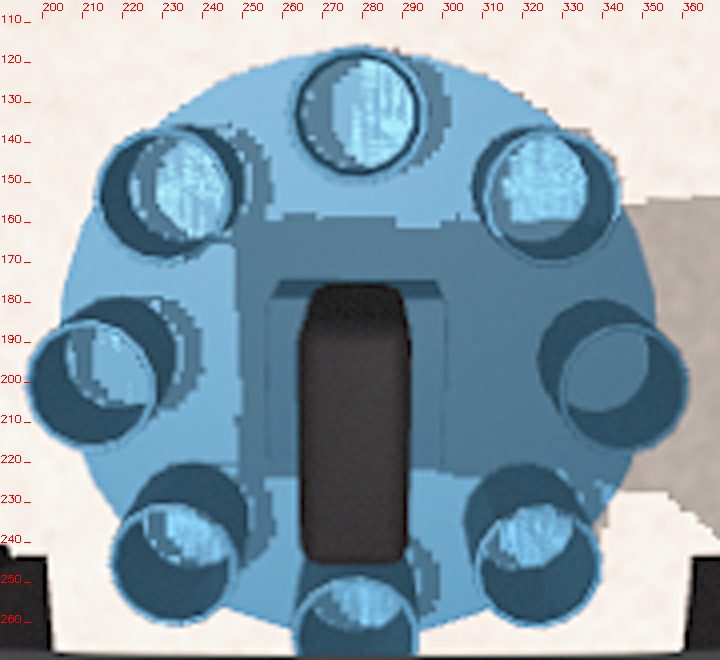

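View pics/w1d.png

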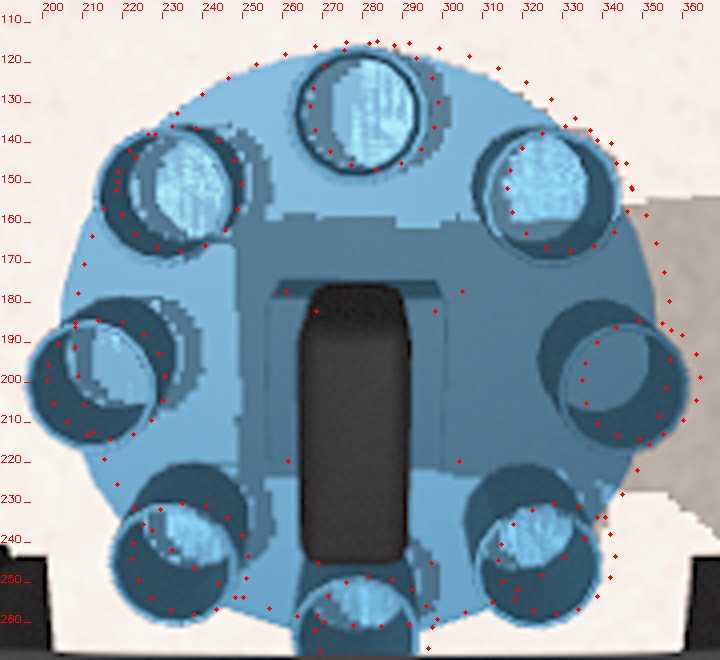

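```bash
cat >> h.py <<'E'
from scipy.optimize import least_squares
def fitwheel(c,s,obs,z0,x0,free_z=False):
    """obs: list of ((lx,ly,lz) mm wheel frame, pixel)"""
    L=np.array([o[0] for o in obs])/1000.;U=np.array([o[1] for o in obs],float)
    def f(v):
        a=v[2];Rz=np.array([[np.cos(a),-np.sin(a)],[np.sin(a),np.cos(a)]])
        z=v[3] if free_z else z0
        return (proj(c,np.c_[L[:,:2]@Rz.T+v[:2],L[:,2]+z],s)-U).ravel()
    q=least_squares(f,list(x0[:2])+[np.radians(x0[2])]+([z0] if free_z else []))
    return q.x,f(q.x).reshape(-1,2)
def cp(x0,y0,k,p): return (p[0]/k+x0-.5,p[1]/k+y0-.5)
E
python3 - <<'E'
from h import *
c,s=load('w1')
r2=68*.70710678
# image up=+y world approx, right = -x... tool x=-x world; image x right = tool x
m={(0,68):(361,113),(68,0):(93,383),(-68,0):(623,384),(r2,r2):(166,193),(-r2,r2):(551,193),(r2,-r2):(174,563),(-r2,-r2):(537,563)}
obs=[((k[0],k[1],45),cp(190,105,4,v)) for k,v in m.items()]
for fz in(False,True):
    x,res=fitwheel(c,s,obs,0,(.475,.315,-2),fz);print(x,np.degrees(x[2]),res.round(1).tolist())
x,res=fitwheel(c,s,obs,0,(.475,.315,-2));
print('slab top mid x px',np.mean([proj(c,[[x[0],x[1],.104]],s)],0))
sl=[((12,-27,104),cp(190,105,4,(302,562))),((-12,-27,104),cp(190,105,4,(406,562)))]
print(fitwheel(c,s,sl+obs,0,(.475,.315,-2)))
x2,_=fitwheel(c,s,sl+[((12,27,104),cp(190,105,4,(305,338))),((-12,27,104),cp(190,105,4,(410,338)))],0,(.475,.315,-2),);print(x2,_)
E
```

```text
[ 0.4789307   0.30014977 -0.01800015] -1.0313325722774476 [[0.0, 116.7], [-1.5, -13.7], [1.2, -15.9], [2.1, 79.2], [-1.3, 77.9], [-4.3, -107.3], [3.4, -108.9]]
[ 0.50091719  0.57909073 -0.01774263 -1.50970235] -1.0165779896494582 [[-0.6, 67.3], [54.3, -11.6], [-54.4, -12.2], [39.7, 44.1], [-39.8, 43.8], [37.3, -65.0], [-36.5, -65.2]]
slab top mid x px [[277.98021456 197.49233884]]
(array([ 0.4795365 ,  0.32234724, -0.01079003]), array([[ -2.38309699, -52.93889884],
       [  1.17652357, -53.59069097],
       [  0.6301398 , 136.00658611],
       [ -0.33216366,   8.18753819],
       [  0.34930416,   5.09165843],
       [  3.48391367,  99.41789626],
       [ -1.69838888,  97.60564309],
       [ -4.01628   , -84.52451165],
       [  2.80585919, -86.7717082 ]]))
[0.4792226  0.31777965 3.08754047] [[ 26.87977942   4.12093429]
 [-27.26971201   3.53510278]
 [ 28.10652784  -2.50928292]
 [-27.8151742   -3.12015851]]
```

Run:
```python
from h import *
c,s=load('w1')
r2=68*.70710678
m={(0,68):(361,113),(68,0):(93,383),(-68,0):(623,384),(r2,r2):(166,193),(-r2,r2):(551,193),(r2,-r2):(174,563),(-r2,-r2):(537,563)}
obs=[((k[0],-k[1],45),cp(190,105,4,v)) for k,v in m.items()]
for fz in(False,True):
    x,res=fitwheel(c,s,obs,0,(.475,.315,-2),fz);print(x,np.degrees(x[2]),res.round(1).tolist())
sl=[((12,27,104),cp(190,105,4,(302,562))),((-12,27,104),cp(190,105,4,(406,562)))]
sl+=[((12,-27,104),cp(190,105,4,(304,338))),((-12,-27,104),cp(190,105,4,(409,338)))]
print(fitwheel(c,s,sl,0,(.475,.315,-2)))
```

```text
[ 0.47926737  0.31565951 -0.03845737] -2.2034451428300077 [[-0.6, -0.7], [-0.7, 0.0], [0.6, 0.5], [-0.8, -0.1], [0.8, 0.3], [-0.1, -0.2], [0.8, 0.4]]
[ 0.47930612  0.31615105 -0.03845582 -0.00286265] -2.2033561052763804 [[-0.6, -0.2], [-0.1, -0.1], [0.1, 0.3], [-0.4, 0.2], [0.4, 0.6], [0.3, -0.7], [0.4, -0.1]]
(array([ 0.47929298,  0.31750674, -0.04422064]), array([[-1.05711116,  3.37395864],
       [ 1.10495982,  3.70056723],
       [-1.74505543, -3.30972726],
       [ 1.68654479, -2.98809272]]))
```

```bash
python3 -c "
from plan import *
plan([(.4785,.316,.17,177.8,2),(.4785,.316,.066,177.8,3)],1)"
```

```text
7
[[[-0.19, 0.06, 1.52, 0.0, 0.0, 0.2, 1], [-0.2, 0.07, 1.52, 0.0, 0.0, 0.2, 1], [0.0, 0.0, 2.6, 0.0, 0.0, 0.0, 1], [0.0, 0.0, 2.6, 0.0, 0.0, 0.0, 1], [0.0, 0.0, 2.6, 0.0, 0.0, 0.0, 1], [0.0, 0.0, 2.6, 0.0, 0.0, 0.0, 1], [0, 0, 0, 0, 0, 0, 1]]]
end [0.4785 0.316  0.066 ]
```

Call:
{"api": "move_arm", "payload": {"series": [[[-0.2,0.05,1.5,0,0,0.2,1],[-0.2,0.05,1.5,0,0,0.2,1],[0,0,2.6,0,0,0,1],[0,0,2.6,0,0,0,1],[0,0,2.6,0,0,0,1],[0,0,2.6,0,0,0,1],[0,0,0,0,0,0,1],[0,0,0,0,0,0,1]]]}}

```text
time_s: 2.45
tcp_pos: [0.4793, 0.3158, 0.0669]
ee_rot: [[-0.999, 0.039, 0.001], [0.039, 0.999, 0.0], [-0.001, 0.0, -1.0]]
wrist_force: [-0.8, 0.7, -0.0]
gripper_width: 0.998
```

Call:
{"api": "move_arm", "payload": {"series": [[[0,0,0,0,0,0,-1],[0,0,0,0,0,0,-1],[0,0,0,0,0,0,-1],[0,0,0,0,0,0,-1],[0,0,0,0,0,0,-1],[0,0,0,0,0,0,-1],[0,0,0,0,0,0,-1]]]}}

```text
time_s: 3.32
tcp_pos: [0.4789, 0.3152, 0.0665]
ee_rot: [[-0.999, 0.04, -0.0], [0.04, 0.999, -0.0], [0.0, -0.0, -1.0]]
wrist_force: [-2.3, 1.6, 0.3]
gripper_width: 0.287
```

Run:
```python
from h import *
c,s=snap('wrist','w2');print(s['time_s'],s['tcp_pos'],s['wrist_force'],s['moment'],s['gripper_width'])
crop(c,170,60,220,220,3,'w2c',1.5)
```

```text
3.325 [0.47894974 0.31523819 0.06649617] [-2.29679352  1.55721362  0.26306277] [0.27359172 0.51685732 0.01223169] 0.2871759559642363
```

View pics/w2c.png

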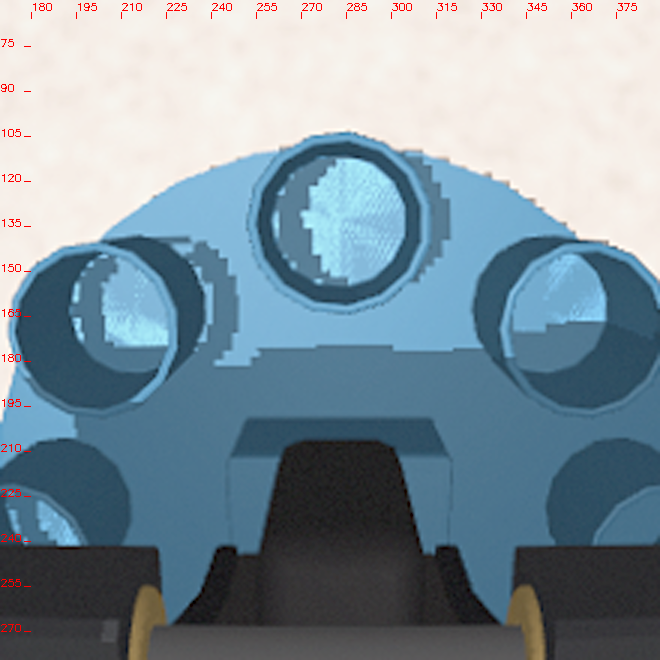

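```bash
python3 -c "
from plan import *
plan([(.479,.315,.10,177.8,1.2),(.479,.315,.22,177.8,4),(.592,.127,.22,165,4)],-1,settle=2)"
```

```text
15
[[[-0.01, -0.01, -1.12, 0.0, 0.0, 0.0, -1], [-0.01, 0.0, -1.12, 0.0, 0.0, 0.0, -1], [0.0, -0.01, -1.11, 0.0, 0.0, -0.1, -1], [0.0, 0.0, -3.0, 0.0, 0.0, 0.0, -1], [0.0, 0.0, -3.0, 0.0, 0.0, 0.0, -1], [0.0, 0.0, -3.0, 0.0, 0.0, 0.0, -1], [0.0, 0.0, -3.0, 0.0, 0.0, 0.0, -1], [-2.0, -3.06, 0.0, 0.0, 0.0, 2.1, -1], [-2.11, -2.98, 0.0, 0.0, 0.0, 2.1, -1], [-2.22, -2.91, 0.0, 0.0, 0.0, 2.2, -1], [-2.33, -2.82, 0.0, 0.0, 0.0, 2.1, -1], [-2.43, -2.73, 0.0, 0.0, 0.0, 2.2, -1]]]
[[[-2.53, -2.63, 0.0, 0.0, 0.0, 2.1, -1], [0, 0, 0, 0, 0, 0, -1], [0, 0, 0, 0, 0, 0, -1]]]
end [0.592 0.127 0.22 ]
```

Call:
{"api": "move_arm", "payload": {"series": [[[0,0,-1.1,0,0,0,-1],[0,0,-1.1,0,0,0,-1],[0,0,-1.1,0,0,0,-1],[0,0,-3,0,0,0,-1],[0,0,-3,0,0,0,-1],[0,0,-3,0,0,0,-1],[0,0,-3,0,0,0,-1]]]}}

```text
time_s: 4.25
tcp_pos: [0.4787, 0.315, 0.2211]
ee_rot: [[-0.999, 0.04, -0.0], [0.04, 0.999, 0.0], [0.0, 0.0, -1.0]]
wrist_force: [0.6, 1.0, -2.6]
gripper_width: 0.273
```

Call:
{"api": "move_arm", "payload": {"series": [[[-2,-3.1,0,0,0,2.1,-1],[-2.1,-3,0,0,0,2.1,-1],[-2.2,-2.9,0,0,0,2.2,-1],[-2.3,-2.8,0,0,0,2.1,-1],[-2.4,-2.7,0,0,0,2.2,-1],[-2.5,-2.6,0,0,0,2.1,-1],[0,0,0,0,0,0,-1],[0,0,0,0,0,0,-1],[0,0,0,0,0,0,-1],[0,0,0,0,0,0,-1]]]}}

```text
time_s: 5.5
tcp_pos: [0.5903, 0.1284, 0.2197]
ee_rot: [[-0.966, 0.259, 0.0], [0.259, 0.966, 0.0], [0.0, 0.0, -1.0]]
wrist_force: [-0.3, -0.1, -3.3]
gripper_width: 0.273
```

Run:
```python
from h import *
c,s=snap('wrist','w3');print(s['time_s'],s['tcp_pos'],s['ee_rot'],s['joints'],s['joint_velocities'].round(2),s['wrist_force'],s['moment'],s['gripper_width'])
cv2.imwrite('pics/w3.png',np.clip(255*(c['color']/255.)**.6,0,255).astype('uint8'))
```

```text
5.5 [0.5902749  0.12837141 0.21969945] [[-9.65947673e-01  2.58737498e-01  2.99324253e-05]
 [ 2.58737500e-01  9.65947662e-01  1.44521992e-04]
 [ 8.48010242e-06  1.47345323e-04 -9.99999989e-01]] [ 2.76055255e+01  2.01171385e+01 -2.88967436e+00 -7.10884791e-03
 -6.69878305e+01 -4.25979098e+01] [-0.25  0.1  -0.01 -0.01  0.04  0.1 ] [-0.2987823  -0.05860013 -3.29420019] [ 0.03451962 -0.03075442  0.00591127] 0.27281977917513917
```

View pics/w3.png

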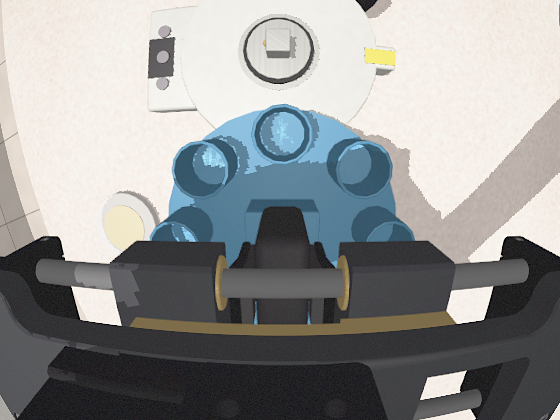

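The wrist picture shows the wheel in hand with its near cup at (281,134), and the drive beyond it at (278,42). The flange is centred at (279,51) and the yellow mark is at (380,57). I'll crop both.

Run:
```python
from h import *
c,s=load('w3')
crop(c,230,0,100,105,7,'w3d',1.2);crop(c,160,95,240,160,3,'w3w',1.5)
```

```text
(no output)
```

View pics/w3d.png

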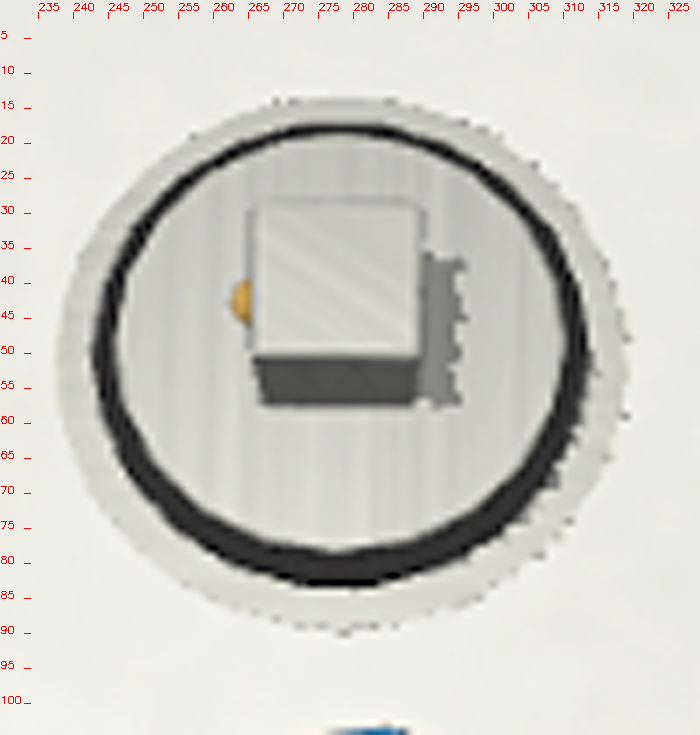

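View pics/w3w.png

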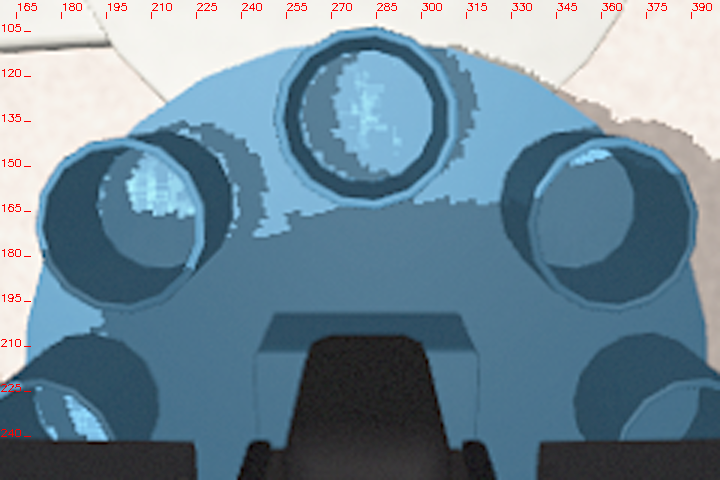

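Run:
```python
from h import *
c,s=load('w3')
r2=68*.70710678
E=np.array(s['ee_rot']);t=s['tcp_pos']
obs=[((0,-68,45),cp(160,95,3,(365,117))),((r2,-r2,45),cp(160,95,3,(121,224))),((-r2,-r2,45),cp(160,95,3,(612.5,224)))]
for fz in (0,1):
    x,res=fitwheel(c,s,obs,.1532,(.59,.128,-15),fz);print('wheel',x,np.degrees(x[2]),'tool xy mm',(E.T@(np.r_[x[:2],t[2]]-t))*1000,res.round(2).tolist())
# drive
m=[((11,-11,32),(253,357)),((-11,-11,32),(419,357)),((11,11,32),(257,203)),((-11,11,32),(420,203)),((11,-11,0),(263,405)),((-11,-11,0),(414,405))]
m=[((a[0],-a[1],a[2]),b) for a,b in m]
# image up is -wheel y : lower edge is +y
obs=[(a,cp(230,0,7,b)) for a,b in m]
for fz in (0,1):
    x,res=fitwheel(c,s,obs,.057,(.5535,-.018,-15),fz);print('drive',x,np.degrees(x[2]),'tool',(E.T@(np.r_[x[:2],t[2]]-t))*1000,res.round(2).tolist())
# flange
pts=np.array([cp(230,0,7,p) for p in [(115,345),(565,345),(340,133),(335,552),(170,230),(505,225),(170,470),(510,460)]])
def f(v):
    d=at_z(c,pts,v[2],s)[:,:2]-v[:2];return (np.hypot(*d.T)-.032)*1000
for z in(None,.055,.057,.059):
    q=least_squares((lambda v:f(v)) if z is None else (lambda v:f([v[0],v[1],z])),[.5535,-.018,.057]);print('flange',z,q.x,(E.T@(np.r_[q.x[:2],t[2]]-t))*1000,q.fun.round(2))
```

```text
wheel [ 0.59203371  0.12944203 -0.26089083] -14.947943688150016 tool xy mm [-1.42191076e+00  1.48923400e+00  2.07373717e-04] [[0.34, -0.15], [-0.95, 0.19], [0.58, 0.03]]
wheel [ 0.59207146  0.12957762 -0.2608919   0.15142189] -14.948004502659163 tool xy mm [-1.42329759e+00  1.62997564e+00  2.28099580e-04] [[0.34, 0.06], [-0.2, 0.05], [-0.17, -0.11]]
drive [ 0.55567232 -0.02027994 -0.2719108 ] -15.579341360978793 tool [-5.03739587e+00 -1.52542409e+02 -2.25191284e-02] [[-0.46, -0.09], [0.48, 0.03], [-0.67, -0.61], [0.52, -0.49], [-0.28, 0.55], [0.42, 0.67]]
drive [ 0.55500476 -0.02333949 -0.27173887  0.04521292] -15.56949058151366 tool [-5.18419368e+00 -1.55670489e+02 -2.29812811e-02] [[0.02, -0.3], [0.01, -0.18], [-0.21, 0.05], [0.05, 0.15], [0.1, 0.1], [0.02, 0.22]]
flange None [ 0.55543627 -0.02234411  0.04668704] [-5.34346113e+00 -1.54597366e+02 -2.28245121e-02] [ 0.73  1.1   1.4   0.64 -1.38 -1.34 -0.47 -0.97]
flange 0.055 [ 0.55588749 -0.02027413  0.057     ] [-5.24373593e+00 -1.52481123e+02 -2.25118479e-02] [-0.08  0.28  0.57 -0.15 -2.14 -2.1  -1.25 -1.73]
flange 0.057 [ 0.55599606 -0.01977617  0.057     ] [-5.21977593e+00 -1.51972029e+02 -2.24366322e-02] [-0.27  0.08  0.37 -0.35 -2.33 -2.29 -1.43 -1.91]
flange 0.059 [ 0.55610456 -0.0192783   0.057     ] [-5.19575349e+00 -1.51463039e+02 -2.23614311e-02] [-0.47 -0.12  0.16 -0.54 -2.51 -2.47 -1.62 -2.1 ]
```

Call:
{"api": "move_arm", "payload": {"series": [[[4,1,0,0,0,0,-1],[5,1,0,0,0,0,-1],[0,0,0,0,0,0,-1],[0,0,0,0,0,0,-1],[0,0,0,0,0,0,-1]]]}}

```text
time_s: 6.18
tcp_pos: [0.5096, 0.1703, 0.2196]
ee_rot: [[-0.965, 0.26, 0.0], [0.26, 0.965, 0.0], [-0.0, 0.0, -1.0]]
wrist_force: [-0.4, -0.2, -4.1]
gripper_width: 0.269
```

Run:
```python
from h import *
c,s=snap('wrist','w4');print(s['time_s'],s['tcp_pos'],s['ee_rot'].round(4))
crop(c,120,0,140,130,5,'w4',1.2)
```

```text
6.175 [0.50958375 0.17026368 0.21959512] [[-9.655e-01  2.605e-01  4.000e-04]
 [ 2.605e-01  9.655e-01  1.000e-04]
 [-4.000e-04  2.000e-04 -1.000e+00]]
```

Call:
{"api": "move_arm", "payload": {"series": [[[-6,0,0,0,0,0,-1],[-6,0,0,0,0,0,-1],[-6,0,0,0,0,0,-1],[0,0,0,0,0,0,-1],[0,0,0,0,0,0,-1],[0,0,0,0,0,0,-1]]]}}

```text
time_s: 6.98
tcp_pos: [0.6821, 0.1237, 0.2201]
ee_rot: [[-0.966, 0.259, 0.0], [0.259, 0.966, 0.0], [-0.0, 0.0, -1.0]]
wrist_force: [0.6, 0.3, -2.5]
gripper_width: 0.271
```

Run:
```python
from h import *
c,s=snap('wrist','w5');print(s['time_s'],s['tcp_pos'],s['ee_rot'].round(4))
crop(c,300,0,140,130,5,'w5',1.2)
```

```text
6.975 [0.6820761  0.12366322 0.22007343] [[-9.657e-01  2.595e-01  3.000e-04]
 [ 2.595e-01  9.657e-01  1.000e-04]
 [-2.000e-04  2.000e-04 -1.000e+00]]
```

View pics/w4.png

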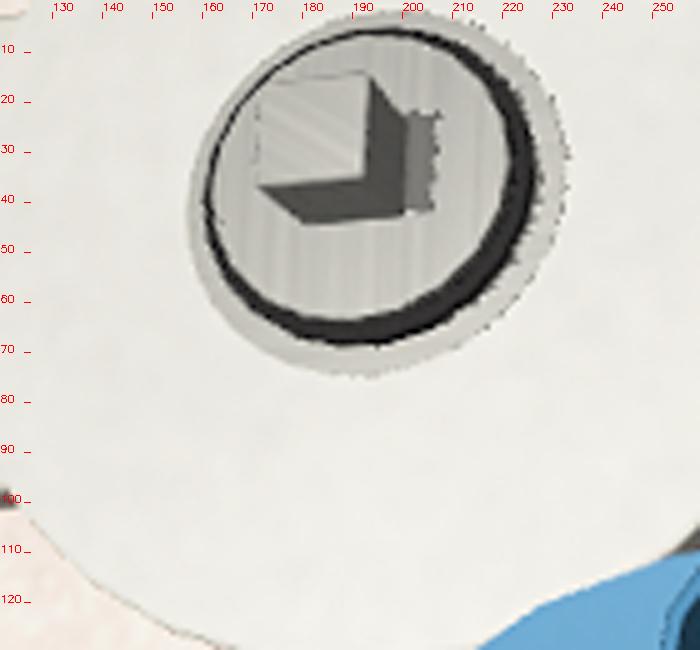

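View pics/w5.png

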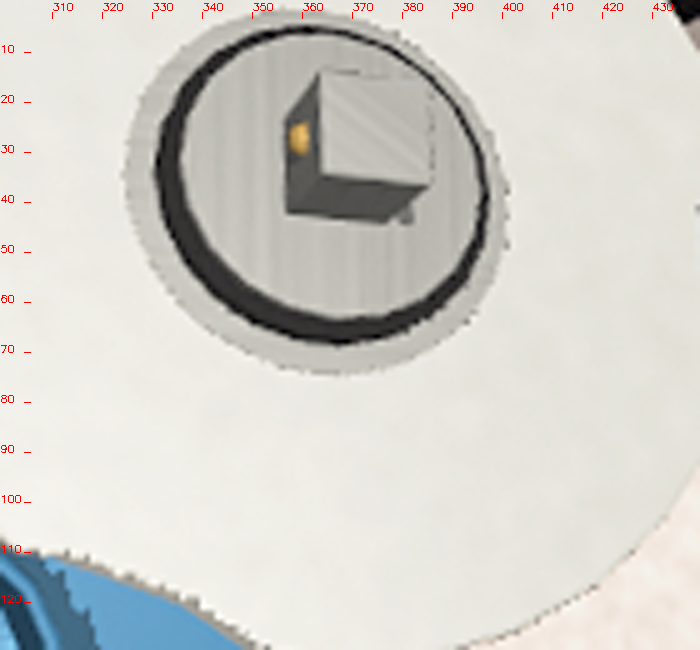

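```bash
cat > d.py <<'E'
from h import *
V={}
V['w3']=[((11,11,32),(253,357)),((-11,11,32),(419,357)),((11,-11,32),(257,203)),((-11,-11,32),(420,203)),((11,11,0),(263,405)),((-11,11,0),(414,405))]
V['w4']=[((11,-11,32),(260,80)),((-11,-11,32),(369,72)),((-11,11,32),(365,178)),((11,11,32),(258,186)),((11,11,0),(305,223)),((-11,11,0),(407,215)),((-11,-11,0),(404,110))]
V['w5']=[((11,-11,32),(321,70)),((-11,-11,32),(432,78)),((-11,11,32),(428,187)),((11,11,32),(322,176)),((-11,11,0),(387,222)),((11,11,0),(288,212)),((11,-11,0),(288,115))]
K={'w3':(230,0,7),'w4':(120,0,5),'w5':(300,0,5)}
def model(v,L):
    a=v[2];Rz=np.array([[np.cos(a),-np.sin(a)],[np.sin(a),np.cos(a)]])
    L=np.array(L)/1000.;return np.c_[L[:,:2]@Rz.T+v[:2],L[:,2]+v[3]]
r2=68*.70710678
wh=[((0,-68,45),cp(160,95,3,(365,117))),((r2,-r2,45),cp(160,95,3,(121,224))),((-r2,-r2,45),cp(160,95,3,(612.5,224)))]
def adj(c,v):
    # v: camera bias rotation(3) rad, trans(3) m in tool frame
    c=dict(c);T=c['tool_from_camera'].copy();T[:3,:3]=R.from_rotvec(v[:3]).as_matrix()@T[:3,:3];T[:3,3]+=v[3:];c['tool_from_camera']=T;return c
D={k:load(k) for k in V}
def f(v,bias=True):
    out=[]
    b=v[4:10] if bias else np.zeros(6)
    for k in V:
        c,s=D[k];c=adj(c,b)
        out.append(proj(c,model(v,[o[0] for o in V[k]]),s)-[cp(*K[k],o[1]) for o in V[k]])
    if bias:
        # wheel in hand: tool x=0, y=v[10], underside .0665 below tcp
        c,s=D['w3'];c=adj(c,b)
        L=np.array([o[0] for o in wh])/1000.; a=v[11]
        P=np.c_[-(L[:,0]*np.cos(a)-L[:,1]*np.sin(a)),L[:,0]*np.sin(a)+L[:,1]*np.cos(a)+v[10],.0665-L[:,2]]
        P=P@np.array(s['ee_rot']).T+s['tcp_pos']
        out.append((proj(c,P,s)-[o[1] for o in wh])*1.5)
        out.append((b/np.r_[[.006]*3,[.002]*3]*.5).reshape(3,2))
        out.append(np.array([[(v[10]-.0008)/.002*.3,0]]))
    return np.concatenate(out).ravel()
if __name__=='__main__':
    q=least_squares(lambda v:f(v,False),[.5555,-.021,-.27,.05]);print('no bias',q.x,np.degrees(q.x[2]),'rms',np.sqrt(np.mean(q.fun**2)))
    q=least_squares(f,[.5555,-.021,-.27,.05]+[0]*8);print('bias',q.x.round(4),'deg',np.degrees(q.x[2]),'rms',np.sqrt(np.mean(q.fun**2)));print(q.fun.reshape(-1,2).round(2).tolist())
E
python3 d.py
```

```text
no bias [ 0.55555009 -0.02037689 -0.27004526  0.05735844] -15.47245382330947 rms 0.6476003977980884
bias [ 0.5556 -0.017  -0.2687  0.0574 -0.0135 -0.0012 -0.0023  0.0015 -0.0009
 -0.0013  0.0032  0.0034] deg -15.394452394238712 rms 0.5250260273635046
[[-0.44, -0.06], [0.5, 0.04], [-0.69, -0.67], [0.54, -0.58], [-0.22, 0.16], [0.48, 0.27], [-0.14, 0.17], [0.31, -0.77], [0.22, -0.5], [-0.76, 0.21], [-0.11, 0.25], [0.05, 0.02], [1.32, 1.25], [-0.4, -0.63], [-0.07, 0.45], [1.36, -0.06], [-0.12, -0.34], [0.14, 0.49], [-0.85, 0.49], [-1.14, 0.1], [0.49, 0.07], [-0.33, 0.09], [-0.15, -0.18], [-1.13, -0.1], [-0.19, 0.37], [-0.22, -0.34], [0.37, 0.0]]
```

```bash
python3 -c "
from plan import *
plan([(.702,-.060,.22,74.7,4)],-1,settle=4)"
```

```text
14
[[[-0.67, -1.72, 0.0, 0.0, 0.0, 9.0, -1], [-0.93, -1.6, 0.0, 0.0, 0.0, 9.0, -1], [-1.17, -1.43, 0.01, 0.0, 0.0, 9.0, -1], [-1.38, -1.23, 0.0, 0.0, 0.0, 9.0, -1], [-1.55, -1.0, 0.01, 0.0, 0.0, 9.0, -1], [-1.69, -0.75, 0.0, 0.0, 0.0, 9.1, -1], [-1.79, -0.47, 0.01, 0.0, 0.0, 9.0, -1], [-1.84, -0.18, 0.0, 0.0, 0.0, 9.1, -1], [-1.85, 0.11, 0.01, 0.0, 0.0, 9.0, -1], [-1.81, 0.4, 0.0, 0.0, 0.0, 9.1, -1], [0, 0, 0, 0, 0, 0, -1], [0, 0, 0, 0, 0, 0, -1]]]
[[[0, 0, 0, 0, 0, 0, -1], [0, 0, 0, 0, 0, 0, -1]]]
end [ 0.702 -0.06   0.22 ]
```

Call:
{"api": "move_arm", "payload": {"series": [[[-0.7,-1.7,0,0,0,9,-1],[-0.9,-1.6,0,0,0,9,-1],[-1.2,-1.4,0,0,0,9,-1],[-1.4,-1.2,0,0,0,9,-1],[-1.6,-1,0,0,0,9,-1],[-1.7,-0.7,0,0,0,9,-1],[-1.8,-0.5,0,0,0,9,-1],[-1.8,-0.2,0,0,0,9,-1],[-1.8,0.1,0,0,0,9,-1],[-1.8,0.4,0,0,0,9,-1],[0,0,0,0,0,0,-1],[0,0,0,0,0,0,-1]]]}}

```text
time_s: 8.52
tcp_pos: [0.7035, -0.0586, 0.2202]
ee_rot: [[0.258, 0.966, 0.001], [0.966, -0.258, 0.0], [0.001, 0.001, -1.0]]
wrist_force: [-0.2, 0.1, -3.1]
gripper_width: 0.277
```

Call:
{"api": "move_arm", "payload": {"series": [[[0,0,0,0,0,0,-1],[0,0,0,0,0,0,-1]]]}}

```text
time_s: 8.78
tcp_pos: [0.7037, -0.0587, 0.2197]
ee_rot: [[0.259, 0.966, 0.0], [0.966, -0.259, 0.0], [0.0, 0.0, -1.0]]
wrist_force: [-0.3, 0.3, -2.7]
gripper_width: 0.272
```

Run:
```python
from h import *
c,s=snap('wrist','w6');print(s['time_s'],s['tcp_pos'],s['ee_rot'].round(4),s['joints'])
cv2.imwrite('pics/w6.png',np.clip(255*(c['color']/255.)**.6,0,255).astype('uint8'))
crop(c,230,0,100,105,7,'w6d',1.2);crop(c,160,95,240,160,3,'w6w',1.5)
```

```text
8.775 [ 0.70371387 -0.05870646  0.21968218] [[ 2.586e-01  9.660e-01  2.000e-04]
 [ 9.660e-01 -2.586e-01  1.000e-04]
 [ 1.000e-04  1.000e-04 -1.000e+00]] [ 8.30875656e+00  3.02069718e+01  1.33037656e+01 -3.48988222e-03
 -7.30866382e+01 -1.13296812e+02]
```

View pics/w6.png

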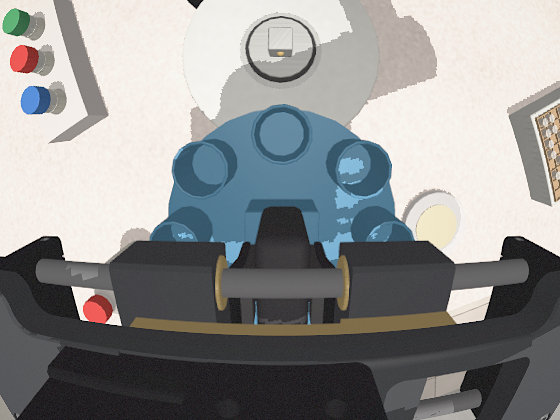

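View pics/w6d.png

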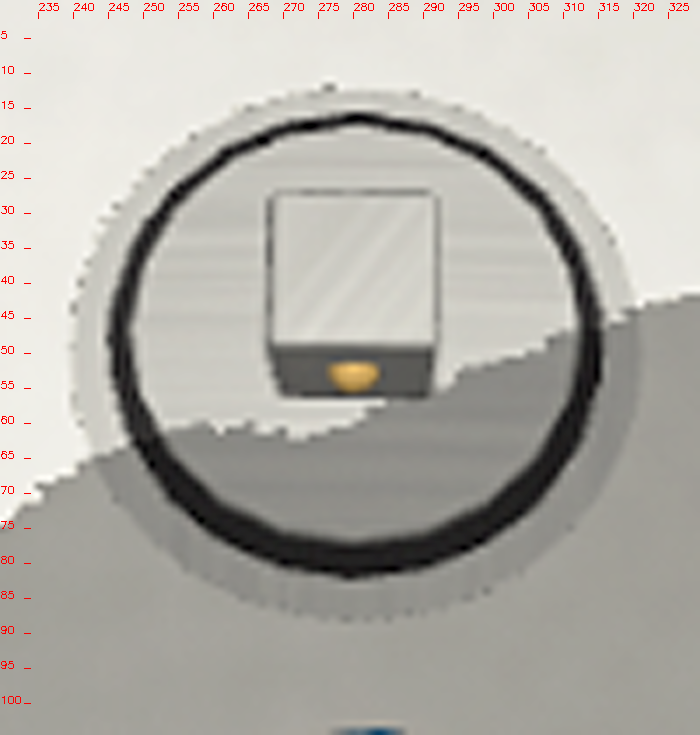

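View pics/w6w.png

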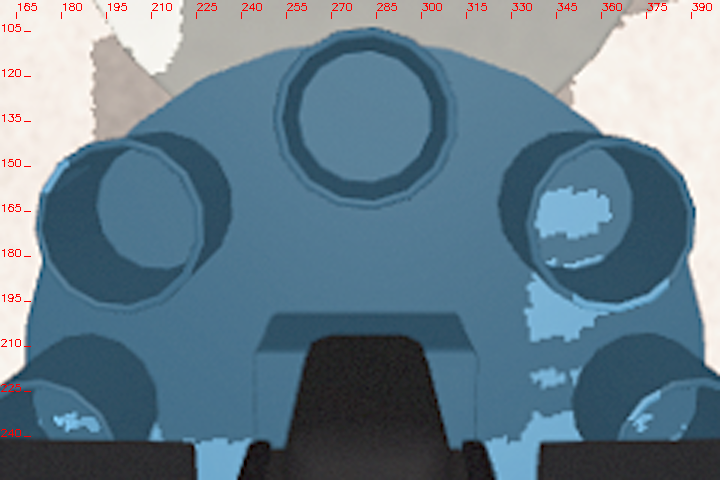

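```bash
sed -i "s/^K={/V['w6']=[((11,-11,32),(269,346)),((11,11,32),(436,346)),((-11,-11,32),(268,192)),((-11,11,32),(438,192)),((11,-11,0),(281,396)),((11,11,0),(431,396))]\nK={'w6':(230,0,7),/" d.py
cat >> d.py <<'E'
    names=[k for k in V for _ in V[k]]
    print('dxtool', (q.x[10]*1000).round(2))
    # 2mm/0.003rad prior variants
    c,s=D['w6'];E=np.array(s['ee_rot']);print('drive in tool w6',E.T@(np.r_[q.x[:2],.22]-np.r_[s['tcp_pos'][:2],.22])*1000)
    # independent single-view fits
    for k in V:
        c,s=D[k];obs=[(a,cp(*K[k],b)) for a,b in V[k]];x,_=fitwheel(c,s,obs,.0574,(.5555,-.02,-15.4));print(k,x[:2],np.degrees(x[2]),(np.array(s['ee_rot']).T@(np.r_[x[:2],0]-np.r_[s['tcp_pos'][:2],0])*1000)[:2])
E
python3 d.py
```

```text
no bias [ 0.55557749 -0.02025707 -0.26702587  0.05754967] -15.299455148742924 rms 0.6073887718994043
bias [ 0.5558 -0.0201 -0.2658  0.0576 -0.011  -0.0056 -0.0042  0.0021 -0.003
 -0.0014  0.0007  0.0065] deg -15.227296733248659 rms 0.511118759306713
[[-0.6, -0.08], [0.33, -0.03], [-0.87, -0.66], [0.33, -0.63], [-0.23, 0.22], [0.47, 0.28], [-0.06, 0.18], [0.32, -0.8], [0.23, -0.6], [-0.68, 0.17], [0.07, 0.26], [0.18, -0.01], [1.43, 1.27], [-0.52, -0.59], [-0.14, 0.44], [1.33, -0.06], [-0.2, -0.3], [0.24, 0.58], [-0.78, 0.62], [-1.12, 0.23], [-0.42, 0.02], [0.37, 0.13], [0.02, -0.51], [0.22, -0.41], [-0.59, 0.18], [0.24, 0.29], [0.43, 0.08], [-0.19, 0.18], [-0.01, -0.25], [-0.91, -0.46], [-0.35, 0.52], [-0.74, -0.35], [-0.02, 0.0]]
dxtool 0.68
drive in tool w6 [-9.51503751e-01 -1.52903142e+02 -2.14854884e-02]
w3 [ 0.55569497 -0.0201761 ] -15.579689919382057 [  -5.0324141  -152.43624383]
w4 [ 0.55560614 -0.02067678] -14.782862841800572 [ -94.16702113 -172.36267814]
w5 [ 0.55539617 -0.02025733] -16.130598394107214 [  84.99358634 -171.86337328]
w6 [ 0.55555063 -0.02008693] -14.90950941022682 [  -1.01466567 -153.1103644 ]
```

```bash
python3 -c "
from plan import *
plan([(.5545,-.0195,.22,74.8,3.5),(.5545,-.0195,.166,74.8,2)],-1,settle=3)"
```

```text
11
[[[-0.01, -3.09, -0.01, 0.0, 0.0, 0.0, -1], [-0.01, -3.09, -0.01, 0.0, 0.0, 0.0, -1], [-0.02, -3.08, -0.01, 0.0, 0.0, 0.1, -1], [-0.02, -3.09, -0.01, 0.0, 0.0, 0.0, -1], [-0.02, -3.08, 0.0, 0.0, 0.0, 0.1, -1], [0.0, 0.0, 1.8, 0.0, 0.0, 0.0, -1], [0.0, 0.0, 1.8, 0.0, 0.0, 0.0, -1], [0.0, 0.0, 1.8, 0.0, 0.0, 0.0, -1], [0, 0, 0, 0, 0, 0, -1], [0, 0, 0, 0, 0, 0, -1], [0, 0, 0, 0, 0, 0, -1]]]
end [ 0.5545 -0.0195  0.166 ]
```

Call:
{"api": "move_arm", "payload": {"series": [[[0,-3.1,0,0,0,0,-1],[0,-3.1,0,0,0,0,-1],[0,-3.1,0,0,0,0,-1],[0,-3.1,0,0,0,0,-1],[-0.1,-3,0,0,0,0,-1],[0,0,1.8,0,0,0,-1],[0,0,1.8,0,0,0,-1],[0,0,1.8,0,0,0,-1],[0,0,0,0,0,0,-1],[0,0,0,0,0,0,-1],[0,0,0,0,0,0,-1]]]}}

```text
time_s: 10.2
tcp_pos: [0.5555, -0.0202, 0.1667]
ee_rot: [[0.26, 0.966, 0.002], [0.966, -0.26, 0.0], [0.001, 0.002, -1.0]]
wrist_force: [0.4, -0.5, -3.4]
gripper_width: 0.272
```

```bash
python3 -c "
from plan import *
from station import r
print(r.sense()['tcp_pos'],r.sense()['joint_velocities'].round(2))
plan([(.5545,-.0195,.158,74.8,3.5)],-1,settle=3)"
```

```text
[ 0.55546761 -0.02020469  0.16665394] [-0.01 -0.02 -0.38 -0.11  0.08 -0.  ]
4
[[[0.04, -0.11, 0.87, 0.1, 0.0, 0.1, -1], [0, 0, 0, 0, 0, 0, -1], [0, 0, 0, 0, 0, 0, -1], [0, 0, 0, 0, 0, 0, -1]]]
end [ 0.5545 -0.0195  0.158 ]
```

Call:
{"api": "move_arm", "payload": {"series": [[[0.05,-0.1,0.6,0.1,0,0.1,-1],[0,0,0,0,0,0,-1],[0,0,0,0,0,0,-1]]]}}

```text
time_s: 10.58
tcp_pos: [0.554, -0.0196, 0.1595]
ee_rot: [[0.262, 0.965, -0.002], [0.965, -0.262, 0.0], [-0.0, -0.002, -1.0]]
wrist_force: [0.3, 0.3, -2.9]
gripper_width: 0.276
```

Call:
{"api": "move_arm", "payload": {"series": [[[0,0,0.2,0,0,0,-1],[0,0,0.2,0,0,0,-1],[0,0,0.2,0,0,0,-1],[0,0,0,0,0,0,-1]]]}}

```text
time_s: 11.08
tcp_pos: [0.5535, -0.0196, 0.1533]
ee_rot: [[0.262, 0.965, -0.003], [0.965, -0.262, 0.0], [-0.0, -0.003, -1.0]]
wrist_force: [-0.5, 0.9, -3.4]
gripper_width: 0.277
```

Call:
{"api": "move_arm", "payload": {"series": [[[0,0.08,0.1,-0.15,0,0,-1],[0,0,0.2,0,0,0,-1],[0,0,0,0,0,0,-1]]]}}

```text
time_s: 11.45
tcp_pos: [0.5537, -0.0199, 0.1499]
ee_rot: [[0.262, 0.965, -0.002], [0.965, -0.262, -0.0], [-0.001, -0.002, -1.0]]
wrist_force: [-3.2, 1.8, -4.0]
gripper_width: 0.274
```

Call:
{"api": "move_arm", "payload": {"series": [[[0.03,-0.1,0.2,0,0,0,-1],[0,0,0.2,0,0,0,-1],[0,0,0,0,0,0,-1]]]}}

```text
time_s: 11.82
tcp_pos: [0.5536, -0.0193, 0.1462]
ee_rot: [[0.262, 0.965, 0.0], [0.965, -0.262, -0.0], [-0.0, 0.0, -1.0]]
wrist_force: [-2.5, 0.5, -4.1]
gripper_width: 0.267
```

```bash
python3 -c "
from station import r
s=r.sense();print(s['tcp_pos'],s['wrist_force'],s['moment'])"
```

```text
[ 0.55362893 -0.01926492  0.1462496 ] [-2.4963439   0.51719832 -4.10200156] [ 0.1611764   0.76716437 -0.0156701 ]
```

Call:
{"api": "move_arm", "payload": {"series": [[[0,-0.04,0.2,0,0,0,-1],[0,0,0.2,0,0,0,-1],[0,0,0.1,0,0,0,-1],[0,0,0,0,0,0,-1]]]}}

```text
time_s: 12.32
tcp_pos: [0.5538, -0.0193, 0.143]
ee_rot: [[0.261, 0.965, 0.002], [0.965, -0.261, -0.001], [-0.0, 0.002, -1.0]]
wrist_force: [-5.0, -0.2, 4.8]
gripper_width: 0.273
```

Call:
{"api": "move_arm", "payload": {"series": [[[0,0,0.2,0,0,0,-1],[0,0,0.2,0,0,0,-1],[0,0,0,0,0,0,-1]]]}}

```text
time_s: 12.7
tcp_pos: [0.5539, -0.0192, 0.1393]
ee_rot: [[0.261, 0.965, 0.002], [0.965, -0.261, -0.001], [0.0, 0.003, -1.0]]
wrist_force: [-5.2, 0.3, 5.9]
gripper_width: 0.276
```

Call:
{"api": "move_arm", "payload": {"series": [[[0,-0.06,0.2,0,0,0,-1],[0,0,0.2,0,0,0,-1],[0,0,0.1,0,0,0,-1],[0,0,0,0,0,0,-1]]]}}

```text
time_s: 13.2
tcp_pos: [0.5538, -0.0192, 0.1353]
ee_rot: [[0.261, 0.965, 0.004], [0.965, -0.261, -0.001], [0.0, 0.004, -1.0]]
wrist_force: [-6.2, 0.5, 10.4]
gripper_width: 0.275
```

```bash
python3 -c "
from station import r
s=r.sense();print(s['tcp_pos'],s['wrist_force'],s['moment'])"
```

```text
[ 0.55383535 -0.01920934  0.13533835] [-6.18151532  0.5035581  10.35140012] [ 0.20081655  2.01661762 -0.06346392]
```

Call:
{"api": "move_arm", "payload": {"series": [[[0,-0.05,0.2,0.2,0,0,-1],[0,0,0.2,0,0,0,-1],[0,0,0.1,0,0,0,-1],[0,0,0,0,0,0,-1]]]}}

```text
time_s: 13.7
tcp_pos: [0.5538, -0.0192, 0.1297]
ee_rot: [[0.261, 0.965, 0.001], [0.965, -0.261, -0.0], [0.0, 0.001, -1.0]]
wrist_force: [-3.8, -0.8, 6.3]
gripper_width: 0.274
```

Call:
{"api": "move_arm", "payload": {"series": [[[0,0,0.2,0,0,0,-1],[0,0,0.2,0,0,0,-1],[0,0,0,0,0,0,-1]]]}}

```text
time_s: 14.08
tcp_pos: [0.5538, -0.0192, 0.1256]
ee_rot: [[0.261, 0.965, 0.001], [0.965, -0.261, -0.0], [0.0, 0.001, -1.0]]
wrist_force: [-3.7, -0.2, 6.0]
gripper_width: 0.274
```

Call:
{"api": "move_arm", "payload": {"series": [[[0,0,0.15,0,0,0,-1],[0,0,0.15,0,0,0,-1],[0,0,0,0,0,0,-1]]]}}

```text
time_s: 14.45
tcp_pos: [0.5538, -0.0192, 0.1226]
ee_rot: [[0.261, 0.965, 0.001], [0.965, -0.261, -0.0], [0.0, 0.001, -1.0]]
wrist_force: [-3.6, -1.4, 5.8]
gripper_width: 0.273
```

Call:
{"api": "move_arm", "payload": {"series": [[[0,0,0.15,0,0,0,-1],[0,0,0.15,0,0,0,-1],[0,0,0,0,0,0,-1]]]}}

```text
time_s: 14.82
tcp_pos: [0.5538, -0.0192, 0.1194]
ee_rot: [[0.261, 0.965, 0.001], [0.965, -0.261, -0.0], [0.0, 0.001, -1.0]]
wrist_force: [-2.9, -1.3, 6.5]
gripper_width: 0.275
```

Call:
{"api": "move_arm", "payload": {"series": [[[0,0,0.15,0,0,0,-1],[0,0,0.1,0,0,0,-1],[0,0,0,0,0,0,-1]]]}}

```text
time_s: 15.2
tcp_pos: [0.5539, -0.0193, 0.1174]
ee_rot: [[0.261, 0.965, 0.001], [0.965, -0.261, -0.0], [0.0, 0.001, -1.0]]
wrist_force: [-4.1, -0.0, 8.4]
gripper_width: 0.273
```

Call:
{"api": "move_arm", "payload": {"series": [[[0,0,0.15,0,0,0,-1],[0,0,0.1,0,0,0,-1],[0,0,0,0,0,0,-1]]]}}

```text
time_s: 15.58
tcp_pos: [0.554, -0.0193, 0.1155]
ee_rot: [[0.26, 0.965, 0.002], [0.965, -0.26, -0.0], [-0.0, 0.002, -1.0]]
wrist_force: [-4.0, -1.2, 12.1]
gripper_width: 0.273
```

Call:
{"api": "move_arm", "payload": {"series": [[[0,0,0.1,0,0,0,-1],[0,0,0.1,0,0,0,-1],[0,0,0,0,0,0,-1]]]}}

```text
time_s: 15.95
tcp_pos: [0.5544, -0.0194, 0.1154]
ee_rot: [[0.26, 0.966, 0.003], [0.966, -0.26, -0.001], [-0.0, 0.003, -1.0]]
wrist_force: [-8.5, -0.1, 20.3]
gripper_width: 0.272
```

Call:
{"api": "move_arm", "payload": {"series": [[[0,-0.05,0.15,0.1,0,0,-1],[0,0,0.15,0,0,0,-1],[0,0,0,0,0,0,-1]]]}}

```text
time_s: 16.32
tcp_pos: [0.555, -0.0195, 0.1152]
ee_rot: [[0.258, 0.966, 0.005], [0.966, -0.258, -0.001], [-0.0, 0.005, -1.0]]
wrist_force: [-12.1, -1.5, 31.9]
gripper_width: 0.271
```

Call:
{"api": "move_arm", "payload": {"series": [[[0,0.03,-0.3,-0.1,0,0,-1],[0,0,-0.3,0,0,0,-1],[0,0,-0.2,0,0,0,-1],[0,0,-0.2,0,0,0,-1],[0,0,0,0,0,0,-1]]]}}

```text
time_s: 16.95
tcp_pos: [0.5543, -0.0193, 0.1193]
ee_rot: [[0.261, 0.965, 0.003], [0.965, -0.261, -0.0], [0.0, 0.002, -1.0]]
wrist_force: [-1.9, -3.2, 7.5]
gripper_width: 0.274
```

Call:
{"api": "move_arm", "payload": {"series": [[[0,0,-0.2,0,0,0,-1],[0,0,-0.2,0,0,0,-1],[0,0,-0.1,0,0,0,-1],[0,0,0,0,0,0,-1]]]}}

```text
time_s: 17.45
tcp_pos: [0.5542, -0.0192, 0.1232]
ee_rot: [[0.261, 0.965, 0.002], [0.965, -0.261, 0.0], [0.0, 0.002, -1.0]]
wrist_force: [2.4, -4.7, 2.5]
gripper_width: 0.273
```

Run:
```python
from h import *
c,s=snap('scene','s2');crop(c,190,160,130,115,6,'s2',1.8);print(s['wrist_force'],s['tcp_pos'])
```

```text
[ 2.44659026 -4.74260413  2.52333767] [ 0.55415952 -0.01922906  0.12317519]
```

View pics/s2.png

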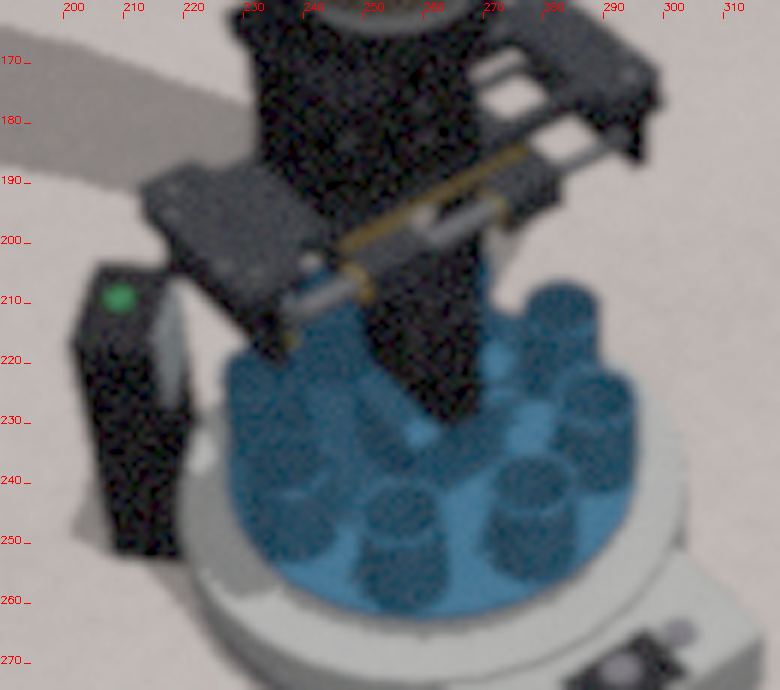

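Call:
{"api": "move_arm", "payload": {"series": [[[-0.05,0.05,-0.2,0,0,0,-1],[0,0,0,0,0,0,-1],[0,0,0,0,0,0,-1]]]}}

```text
time_s: 17.88
tcp_pos: [0.5532, -0.0191, 0.1239]
ee_rot: [[0.262, 0.965, -0.001], [0.965, -0.262, 0.001], [0.001, -0.002, -1.0]]
wrist_force: [3.8, -2.4, -6.4]
gripper_width: 0.275
```

Call:
{"api": "move_arm", "payload": {"series": [[[0.03,-0.05,0.08,0,0,0,-1],[0,0,0,0,0,0,0],[0,0,0,0,0,0,0],[0,0,0,0,0,0,0],[0,0,-1.5,0,0,0,0],[0,0,-3,0,0,0,0],[0,0,-4,0,0,0,0],[0,0,0,0,0,0,0]]]}}

```text
time_s: 18.88
tcp_pos: [0.5547, -0.0187, 0.2137]
ee_rot: [[0.261, 0.965, 0.007], [0.965, -0.261, 0.002], [0.004, 0.006, -1.0]]
wrist_force: [0.6, -0.0, -0.6]
gripper_width: 0.498
```

Run:
```python
from h import *
c,s=snap('wrist','w7');print(s['time_s'],s['tcp_pos'],s['ee_rot'].round(4),s['gripper_width'],s['wrist_force'])
cv2.imwrite('pics/w7.png',np.clip(255*(c['color']/255.)**.6,0,255).astype('uint8'))
crop(c,200,100,180,170,4,'w7c',1.5)
```

```text
18.875 [ 0.55468999 -0.01874984  0.21369873] [[ 0.261   0.9653  0.0067]
 [ 0.9653 -0.2611  0.002 ]
 [ 0.0036  0.006  -1.    ]] 0.4984394143320423 [ 0.56206874 -0.01468339 -0.58835784]
```

View pics/w7.png

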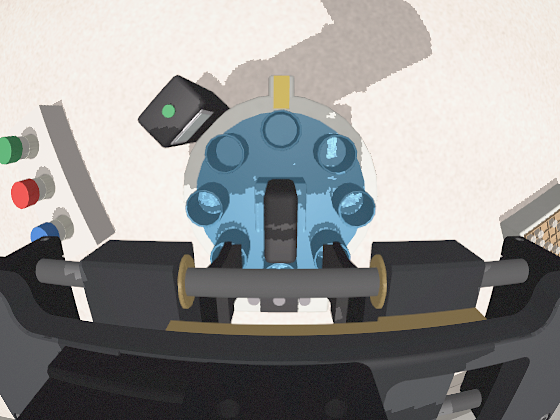

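View pics/w7c.png

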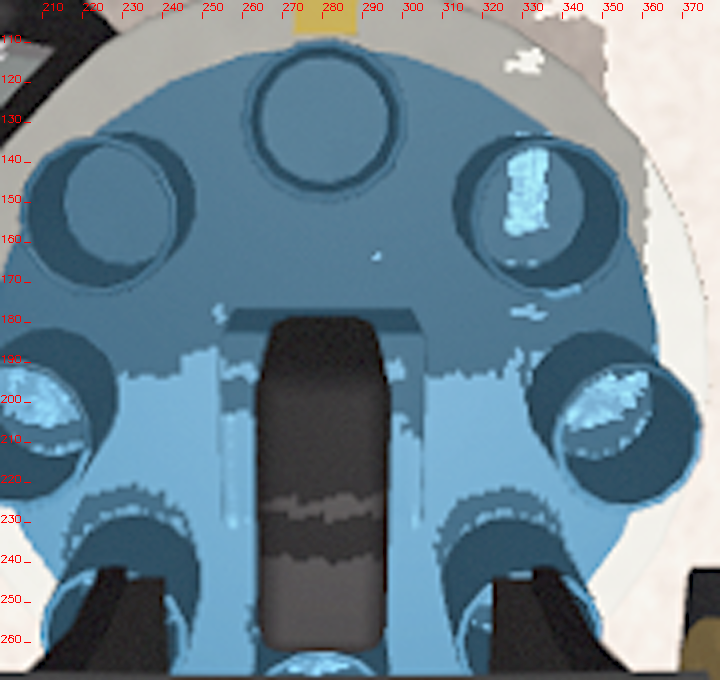

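Run:
```python
from h import *
c,s=load('w7')
r2=68*.70710678
# drive-frame: image down=+x, right=+y
obs=[((-68,0,45),(325,119.5)),((-r2,-r2,45),(99,213)),((-r2,r2,45),(550,213)),((0,68,45),(627,437))]
obs=[(a,cp(200,100,4,b)) for a,b in obs]
for fz in(0,1):
    x,res=fitwheel(c,s,obs,.0575,(.5555,-.02,-15),fz);print(x,np.degrees(x[2]),res.round(2).tolist())
x,res=fitwheel(c,s,obs,.0575,(.5555,-.02,-15),0)
a=x[2];print('pocket',x[:2]-68e-3*np.array([np.cos(a),np.sin(a)]))
# mark direction
m=at_z(c,[(281.5,92)],.045,s)[0];print('mark',m,np.degrees(np.arctan2(m[1]-x[1],m[0]-x[0])))
```

```text
[ 0.5547444  -0.01939175 -0.27264717] -15.621532110040954 [[-0.15, -0.52], [-0.59, -0.08], [0.13, 0.77], [0.63, -0.11]]
[ 0.55494615 -0.01933989 -0.2726373   0.05558265] -15.620966855519184 [[-0.03, -0.31], [-0.08, -0.05], [-0.14, 0.8], [0.25, -0.44]]
pocket [ 0.48925622 -0.00108059]
mark [0.45333536 0.00961956 0.045     ] 164.0351208338044
```

```bash
python3 -c "
from plan import *
plan([(.4615,-.291,.20,97.1,4.5)],0.4,settle=4)"
```

```text
11
[[[-4.1, -0.25, 0.15, 0.0, 0.0, -3.2, 0.4], [-4.08, -0.48, 0.15, 0.0, 0.0, -3.2, 0.4], [-4.04, -0.7, 0.15, 0.0, 0.0, -3.2, 0.4], [-4.0, -0.93, 0.15, 0.0, 0.0, -3.2, 0.4], [-3.94, -1.15, 0.16, 0.0, 0.0, -3.2, 0.4], [-3.87, -1.36, 0.15, 0.1, 0.0, -3.1, 0.4], [-3.78, -1.58, 0.16, 0.0, -0.1, -3.2, 0.4], [0, 0, 0, 0, 0, 0, 0.4], [0, 0, 0, 0, 0, 0, 0.4], [0, 0, 0, 0, 0, 0, 0.4], [0, 0, 0, 0, 0, 0, 0.4]]]
end [ 0.4615 -0.291   0.2   ]
```

Call:
{"api": "move_arm", "payload": {"series": [[[-4.1,-0.25,0.1,0,0,-3.2,0.4],[-4.1,-0.5,0.2,0,0,-3.2,0.4],[-4,-0.7,0.2,0,0,-3.2,0.4],[-4,-0.9,0.2,0,0,-3.2,0.4],[-3.9,-1.15,0.2,0,0,-3.2,0.4],[-3.9,-1.4,0.2,0.1,0,-3.1,0.4],[-3.8,-1.6,0.2,0.1,-0.1,-3.2,0.4],[0,0,0,0,0,0,0.4],[0,0,0,0,0,0,0.4],[0,0,0,0,0,0,0.4],[0,0,0,0,0,0,0.4]]]}}

```text
time_s: 20.3
tcp_pos: [0.4604, -0.2904, 0.1959]
ee_rot: [[-0.125, 0.992, -0.006], [0.992, 0.125, -0.001], [-0.001, -0.006, -1.0]]
wrist_force: [0.7, 0.4, 0.6]
gripper_width: 0.705
```

Run:
```python
from h import *
c,s=snap('wrist','w8');print(s['time_s'],s['tcp_pos'],s['ee_rot'].round(4),s['gripper_width'],s['wrist_force'])
crop(c,170,80,220,200,3,'w8c',1.5)
m=cv2.inRange(cv2.cvtColor(c['color'],cv2.COLOR_BGR2HSV),(0,120,60),(8,255,255))|cv2.inRange(cv2.cvtColor(c['color'],cv2.COLOR_BGR2HSV),(172,120,60),(180,255,255))
n,_,st,ce=cv2.connectedComponentsWithStats(m)
for i in range(1,n):
    if st[i,4]>80: print(st[i],ce[i])
```

```text
20.3 [ 0.4603547  -0.29037768  0.19589284] [[-1.254e-01  9.921e-01 -5.800e-03]
 [ 9.921e-01  1.254e-01 -1.300e-03]
 [-5.000e-04 -5.900e-03 -1.000e+00]] 0.705024094230204 [0.6523096  0.35153406 0.63011125]
[ 258  194   37   41 1202] [276.2063228  214.34359401]
```

View pics/w8c.png

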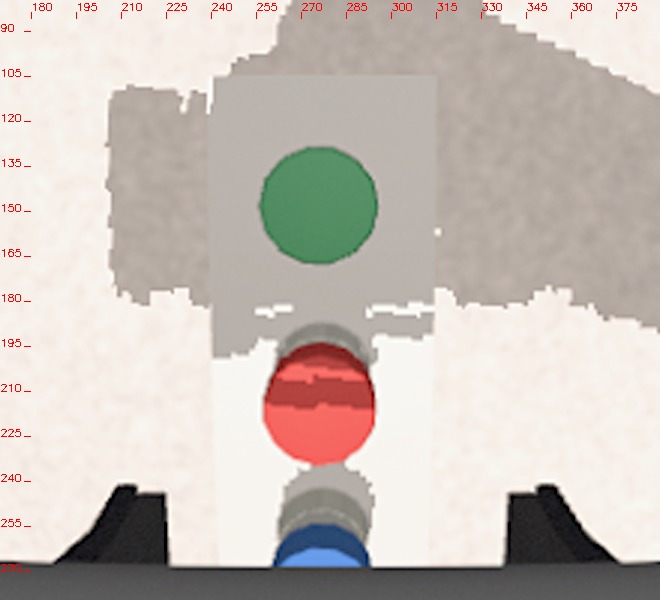

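Run:
```python
from h import *
from plan import *
c,s=load('w8')
print(at_z(c,[cp(170,80,3,(319.5,412)),cp(170,80,3,(318.5,205))],.101,s))
p=at_z(c,[cp(170,80,3,(319.5,412))],.101,s)[0]
# rad check
print(np.linalg.norm(np.diff(at_z(c,[cp(170,80,3,(263,412)),cp(170,80,3,(376,412))],.101,s),axis=0)))
plan([(p[0],p[1],.15,97.1,2.5),(p[0],p[1],.0725,97.1,2.5)],0.4,settle=2)
```

```text
[[ 0.46349984 -0.29483744  0.101     ]
 [ 0.40759401 -0.30197341  0.101     ]]
0.03099967590606313
8
[[[-0.24, 0.14, 2.3, -0.2, 0.0, 0.0, 0.4], [-0.23, 0.14, 2.29, -0.1, 0.0, 0.1, 0.4], [0.0, 0.0, 1.94, 0.0, 0.0, 0.0, 0.4], [0.0, 0.0, 1.94, 0.0, 0.0, 0.0, 0.4], [0.0, 0.0, 1.94, 0.0, 0.0, 0.0, 0.4], [0.0, 0.0, 1.93, 0.0, 0.0, 0.0, 0.4], [0, 0, 0, 0, 0, 0, 0.4], [0, 0, 0, 0, 0, 0, 0.4]]]
end [ 0.4635 -0.2949  0.0725]
```

Call:
{"api": "move_arm", "payload": {"series": [[[-0.2,0.15,2.3,-0.2,0,0,0.4],[-0.2,0.1,2.3,-0.1,0,0.1,0.4],[0,0,1.9,0,0,0,0.4],[0,0,1.9,0,0,0,0.4],[0,0,1.9,0,0,0,0.4],[0,0,1.9,0,0,0,0.4],[0,0,0,0,0,0,0.4],[0,0,0,0,0,0,0.4]]]}}

```text
time_s: 21.35
tcp_pos: [0.4634, -0.2949, 0.0746]
ee_rot: [[-0.123, 0.992, 0.0], [0.992, 0.123, -0.001], [-0.001, 0.0, -1.0]]
wrist_force: [1.2, -0.5, -0.5]
gripper_width: 0.701
```

Call:
{"api": "move_arm", "payload": {"series": [[[0,0,0.2,0,0,0,0.4],[0,0,0,0,0,0,-1],[0,0,0,0,0,0,-1],[0,0,0,0,0,0,-1],[0,0,0,0,0,0,-1],[0,0,0,0,0,0,-1]]]}}

```text
time_s: 22.1
tcp_pos: [0.4628, -0.295, 0.0719]
ee_rot: [[-0.122, 0.992, -0.001], [0.992, 0.122, -0.001], [-0.001, -0.001, -1.0]]
wrist_force: [-0.2, 0.4, -0.1]
gripper_width: 0.355
```

```bash
python3 -c "
from plan import *
plan([(.4628,-.295,.13,97,2),(.4628,-.295,.22,97,4.5),(.489,-.001,.23,74.6,4.5)],-1,settle=4)"
```

```text
16
[[[0.0, 0.0, -1.94, 0.0, 0.0, 0.0, -1], [0.0, 0.0, -1.93, 0.0, 0.0, 0.0, -1], [-0.01, 0.0, -1.94, 0.0, 0.0, 0.0, -1], [0.0, -0.01, -4.5, 0.0, 0.0, 0.0, -1], [0.0, 0.0, -4.5, 0.0, 0.0, 0.0, -1], [4.12, 0.89, -0.15, 0.0, 0.0, 3.2, -1], [4.17, 0.65, -0.15, 0.0, 0.0, 3.2, -1], [4.19, 0.42, -0.14, 0.0, 0.0, 3.2, -1], [4.21, 0.19, -0.15, 0.0, 0.0, 3.2, -1], [4.22, -0.05, -0.14, 0.0, 0.0, 3.2, -1], [4.21, -0.29, -0.15, 0.0, 0.0, 3.2, -1], [4.18, -0.52, -0.14, 0.0, 0.1, 3.2, -1]]]
[[[0, 0, 0, 0, 0, 0, -1], [0, 0, 0, 0, 0, 0, -1], [0, 0, 0, 0, 0, 0, -1], [0, 0, 0, 0, 0, 0, -1]]]
end [ 0.489 -0.001  0.23 ]
```

Call:
{"api": "move_arm", "payload": {"series": [[[0,0,-1.9,0,0,0,-1],[0,0,-1.9,0,0,0,-1],[0,0,-1.9,0,0,0,-1],[0,0,-4.5,0,0,0,-1],[0,0,-4.6,0,0,0,-1],[0,0,0,0,0,0,-1]]]}}

```text
time_s: 22.85
tcp_pos: [0.465, -0.2957, 0.224]
ee_rot: [[-0.123, 0.992, 0.008], [0.992, 0.123, -0.004], [-0.005, 0.007, -1.0]]
wrist_force: [0.5, -0.3, -1.0]
gripper_width: 0.356
```

Call:
{"api": "move_arm", "payload": {"series": [[[4.1,0.9,-0.2,0,0,3.2,-1],[4.2,0.65,-0.2,0,0,3.2,-1],[4.2,0.4,-0.1,0,0,3.2,-1],[4.2,0.2,-0.1,0,0,3.2,-1],[4.2,0,-0.1,0,0,3.2,-1],[4.2,-0.3,-0.1,0,0,3.2,-1],[4.2,-0.5,-0.1,0,0,3.2,-1],[0,0,0,0,0,0,-1],[0,0,0,0,0,0,-1],[0,0,0,0,0,0,-1],[0,0,0,0,0,0,-1]]]}}

```text
time_s: 24.22
tcp_pos: [0.4895, -0.0017, 0.2284]
ee_rot: [[0.266, 0.964, -0.001], [0.964, -0.266, -0.001], [-0.001, -0.001, -1.0]]
wrist_force: [0.5, -0.1, -1.2]
gripper_width: 0.354
```

Run:
```python
from h import *
from plan import *
c,s=snap('wrist','w9');print(s['time_s'],s['tcp_pos'],s['ee_rot'].round(4),s['gripper_width'],s['wrist_force'])
cv2.imwrite('pics/w9.png',np.clip(255*(c['color']/255.)**.6,0,255).astype('uint8'))
plan([(.489,-.0012,.18,74.5,4)],-1,s=s)
```

```text
24.225 [ 0.48946426 -0.00168796  0.22842542] [[ 2.664e-01  9.639e-01 -1.000e-03]
 [ 9.639e-01 -2.664e-01 -7.000e-04]
 [-1.000e-03 -8.000e-04 -1.000e+00]] 0.354342688879634 [ 0.48175989 -0.13772611 -1.22305337]
3
[[[0.02, -0.03, 2.42, 0.0, 0.0, 0.0, -1], [0.02, -0.02, 2.42, 0.0, 0.1, 0.1, -1], [0, 0, 0, 0, 0, 0, -1]]]
end [ 0.489  -0.0012  0.18  ]
```

View pics/w9.png

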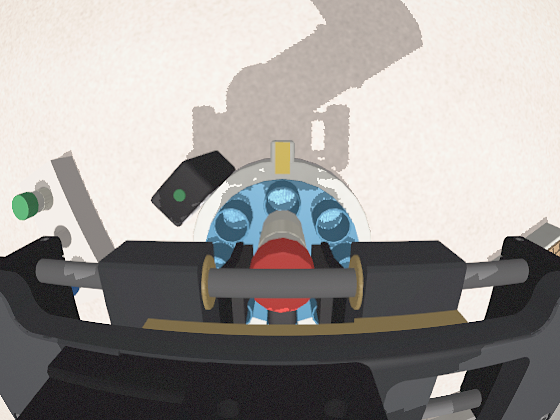

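Run:
```python
from h import *
c,s=load('w9')
crop(c,200,160,170,110,4,'w9c',1.4)
print(proj(c,[[.489,-.0012,.1025]],s))
print('foot pred',proj(c,[s['tcp_pos']+np.array(s['ee_rot'])@[0,.0007,.0639]],s))
```

```text
[[281.68289072 204.12138909]]
foot pred [[281.06343626 225.04057478]]
```

View pics/w9c.png

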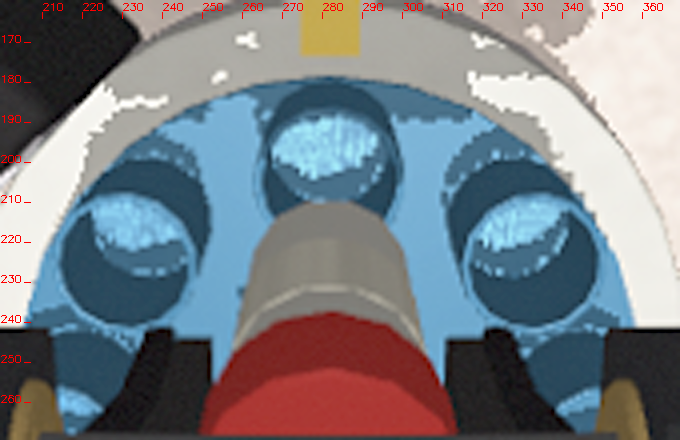

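Run:
```python
from h import *
c,s=load('w9');r2=68*.70710678
obs=[((-r2,-r2,45),(129,259)),((-r2,r2,45),(531,259))]
obs=[(a,cp(200,160,4,b)) for a,b in obs]
for y in(-15.2,-15.6):
    L=[[-68,0,45],[-r2,-r2,45],[-r2,r2,45]];a=np.radians(y)
    P=np.array(L)/1000;P=np.c_[P[:,:2]@np.array([[np.cos(a),-np.sin(a)],[np.sin(a),np.cos(a)]]).T+[.5548,-.0195],P[:,2]+.0575];print(proj(c,P,s),P[0])
print(obs)
x,res=fitwheel(c,s,obs,.0575,(.555,-.02,-15));print(x,np.degrees(x[2]),res)
```

```text
[[281.23716964 204.43964088]
 [229.95814906 225.47072761]
 [332.77404561 225.04617058]] [ 0.48917888 -0.00167114  0.1025    ]
[[281.75782252 204.4391841 ]
 [230.29493459 225.12839147]
 [333.11198346 225.38809043]] [ 0.48930495 -0.00121345  0.1025    ]
[((-48.083261040000004, -48.083261040000004, 45), (231.75, 224.25)), ((-48.083261040000004, 48.083261040000004, 45), (332.25, 224.25))]
[ 0.55400949 -0.01886429 -0.2696583 ] -15.450282594216604 [[-1.20173576  0.05405179]
 [ 1.20194806  0.0542772 ]]
```

Call:
{"api": "move_arm", "payload": {"series": [[[0.06,-0.12,2.5,0,0,0,-1],[0,0,2.5,0,0,0,-1],[0,0,1.5,0,0,0,-1],[0,0,0,0,0,0,-1],[0,0,0,0,0,0,-1]]]}}

```text
time_s: 24.9
tcp_pos: [0.4892, -0.0002, 0.1643]
ee_rot: [[0.265, 0.964, 0.001], [0.964, -0.265, -0.001], [-0.0, 0.001, -1.0]]
wrist_force: [0.7, -0.2, -0.6]
gripper_width: 0.358
```

Call:
{"api": "move_arm", "payload": {"series": [[[-0.05,-0.05,1,0,0,0,-1],[0,0,1,0,0,0,-1],[0,0,0.8,0,0,0,-1],[0,0,0,0,0,0,-1]]]}}

```text
time_s: 25.4
tcp_pos: [0.4879, -0.0005, 0.1348]
ee_rot: [[0.265, 0.964, -0.002], [0.964, -0.265, -0.001], [-0.001, -0.001, -1.0]]
wrist_force: [0.4, -0.4, -1.0]
gripper_width: 0.351
```

Call:
{"api": "move_arm", "payload": {"series": [[[0,0.03,0.4,0,0,0,-1],[0,0,0.3,0,0,0,-1],[0,0,0,0,0,0,-1]]]}}

```text
time_s: 25.78
tcp_pos: [0.4882, -0.0005, 0.1284]
ee_rot: [[0.265, 0.964, -0.001], [0.964, -0.265, -0.001], [-0.001, -0.001, -1.0]]
wrist_force: [0.4, -0.1, -1.3]
gripper_width: 0.355
```

Call:
{"api": "move_arm", "payload": {"series": [[[0,0,0.2,0,0,0,-1],[0,0,0.1,0,0,0,-1],[0,0,0,0,0,0,-1]]]}}

```text
time_s: 26.15
tcp_pos: [0.4883, -0.0005, 0.1256]
ee_rot: [[0.265, 0.964, -0.001], [0.964, -0.265, -0.001], [-0.001, -0.0, -1.0]]
wrist_force: [-0.5, -0.9, -0.1]
gripper_width: 0.357
```

Call:
{"api": "move_arm", "payload": {"series": [[[0,0,0,0,0,0,0.12],[0,0,0,0,0,0,0.12],[0,0,0,0,0,0,0.12],[0,0,-1,0,0,0,0.12],[0,0,-2.5,0,0,0,0.12],[0,0,-4,0,0,0,0.12],[0,0,-3,0,0,0,0.12],[0,0,0,0,0,0,0.12],[0,0,0,0,0,0,0.12]]]}}

```text
time_s: 27.28
tcp_pos: [0.4878, -0.0004, 0.2303]
ee_rot: [[0.265, 0.964, -0.001], [0.964, -0.265, -0.0], [-0.001, -0.001, -1.0]]
wrist_force: [1.1, -0.5, -0.1]
gripper_width: 0.556
```

Run:
```python
from h import *
from plan import *
c,s=snap('wrist','w10');print(s['time_s'],s['tcp_pos'],s['ee_rot'].round(4),s['gripper_width'],s['wrist_force'])
cv2.imwrite('pics/w10.png',np.clip(255*(c['color']/255.)**.6,0,255).astype('uint8'))
plan([(.5542,-.0192,.215,74.6,4),(.5542,-.0192,.126,74.6,3)],0.0,s=s)
```

```text
27.275 [ 4.87759225e-01 -4.32640540e-04  2.30303860e-01] [[ 2.653e-01  9.642e-01 -1.400e-03]
 [ 9.642e-01 -2.653e-01 -4.000e-04]
 [-7.000e-04 -1.300e-03 -1.000e+00]] 0.5561099248484365 [ 1.05145709 -0.4658382  -0.08589899]
6
[[[-0.02, 3.45, 0.76, 0.0, 0.0, 0.0, 0.0], [-0.03, 3.46, 0.76, -0.1, 0.0, 0.0, 0.0], [0.0, 0.0, 2.97, 0.0, 0.0, 0.0, 0.0], [0.01, 0.0, 2.97, 0.0, 0.0, 0.0, 0.0], [0.0, -0.01, 2.96, 0.0, 0.0, 0.0, 0.0], [0, 0, 0, 0, 0, 0, 0.0]]]
end [ 0.5542 -0.0192  0.126 ]
```

View pics/w10.png

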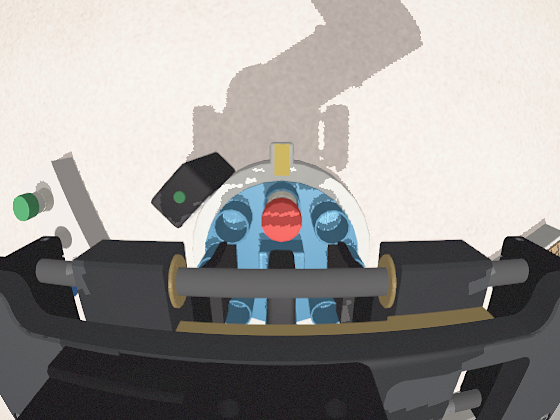

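Call:
{"api": "move_arm", "payload": {"series": [[[0,3.5,0.7,0,0,0,0],[0,3.5,0.7,0,0,0,0],[0,0,1.5,0,0,0,0],[0,0,2,0,0,0,0],[0,0,2.5,0,0,0,0],[0,0,2.7,0,0,0,0],[0,0,0,0,0,0,0],[0,0,0,0,0,0,0]]]}}

```text
time_s: 28.32
tcp_pos: [0.5558, -0.019, 0.1301]
ee_rot: [[0.265, 0.964, -0.0], [0.964, -0.265, -0.001], [-0.001, -0.0, -1.0]]
wrist_force: [0.8, -0.4, -0.0]
gripper_width: 0.503
```

Centred on the axis to within 1 mm. I'll grip the handle and check the forces.

Call:
{"api": "move_arm", "payload": {"series": [[[0,-0.08,0,0,0,0,0],[0,0,0,0,0,0,-1],[0,0,0,0,0,0,-1],[0,0,0,0,0,0,-1],[0,0,0,0,0,0,-1]]]}}

```text
time_s: 28.95
tcp_pos: [0.555, -0.0193, 0.1299]
ee_rot: [[0.265, 0.964, -0.001], [0.964, -0.265, -0.001], [-0.001, -0.0, -1.0]]
wrist_force: [-0.4, -2.3, 2.2]
gripper_width: 0.274
```

Call:
{"api": "move_arm", "payload": {"series": [[[0,0,0,0,0,-4,-1],[0,0,0,0,0,-4,-1],[0,0,0,0,0,-4,-1],[0,0,0,0,0,-4,-1],[0,0,0,0,0,-4,-1],[0,0,0,0,0,0,-1]]]}}

```text
time_s: 29.7
tcp_pos: [0.5552, -0.0195, 0.1299]
ee_rot: [[-0.08, 0.997, -0.0], [0.997, 0.08, -0.002], [-0.002, -0.0, -1.0]]
wrist_force: [0.3, -4.5, 2.7]
gripper_width: 0.273
```

```bash
python3 -c "
from station import r
s=r.sense();print(s['tcp_pos'],s['wrist_force'],s['moment'])"
```

```text
[ 0.55519903 -0.01950219  0.12993846] [ 0.32666123 -4.50419276  2.72684013] [-1.12259208 -0.18095896  0.07142988]
```

Turning smoothly: 20° done with small forces. Continuing to 45–46°.

Call:
{"api": "move_arm", "payload": {"series": [[[0,0,0,0,0,-4,-1],[0,0,0,0,0,-4,-1],[0,0,0,0,0,-4,-1],[0,0,0,0,0,-4,-1],[0,0,0,0,0,-4,-1],[0,0,0,0,0,-5,-1],[0,0,0,0,0,0,-1],[0,0,0,0,0,0,-1]]]}}

```text
time_s: 30.7
tcp_pos: [0.5549, -0.0191, 0.1299]
ee_rot: [[-0.493, 0.87, -0.001], [0.87, 0.493, -0.001], [-0.001, -0.001, -1.0]]
wrist_force: [-1.5, -3.6, 4.2]
gripper_width: 0.277
```

```bash
python3 -c "
from station import r
s=r.sense();import numpy as np;E=s['ee_rot'];print(s['tcp_pos'],s['wrist_force'],s['moment'],np.degrees(np.arctan2(E[1,0],E[0,0])))"
```

```text
[ 0.55494377 -0.01910562  0.12987081] [-1.50503792 -3.61965857  4.23726651] [-1.03150327  0.23970812  0.11192131] 119.55558851313454
```

Call:
{"api": "move_arm", "payload": {"series": [[[0,0,0,0,0,0,0],[0,0,0,0,0,0,0],[0,0,0,0,0,0,0],[0,0,-1,0,0,0,0],[0,0,-3,0,0,0,0],[0,0,-4,0,0,0,0],[0,2.5,-2,0,0,0,0],[0,3.5,0,0,0,0,0],[0,4,0,0,0,0,0],[0,0,0,0,0,0,0],[0,0,0,0,0,0,0]]]}}

```text
time_s: 32.08
tcp_pos: [0.6416, 0.0306, 0.2295]
ee_rot: [[-0.494, 0.869, -0.001], [0.869, 0.494, -0.001], [0.0, -0.001, -1.0]]
wrist_force: [0.7, 0.6, 0.3]
gripper_width: 0.497
```

Run:
```python
from h import *
c,s=snap('wrist','w11');print(s['time_s'],s['tcp_pos'],s['ee_rot'].round(4),s['wrist_force'])
cv2.imwrite('pics/w11.png',np.clip(255*(c['color']/255.)**.6,0,255).astype('uint8'))
crop(c,190,60,190,180,4,'w11c',1.5)
c,s=snap('scene','s11');crop(c,190,160,130,115,6,'s11',1.8)
```

```text
32.075 [0.64155011 0.03059724 0.2295251 ] [[-4.944e-01  8.692e-01 -1.200e-03]
 [ 8.693e-01  4.944e-01 -7.000e-04]
 [ 0.000e+00 -1.400e-03 -1.000e+00]] [0.66098229 0.58130526 0.25970543]
```

View pics/w11.png

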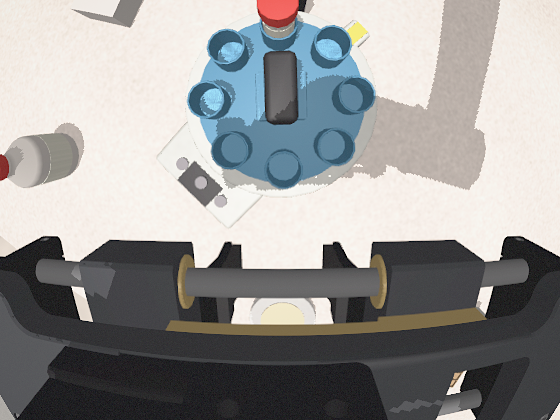

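View pics/w11c.png

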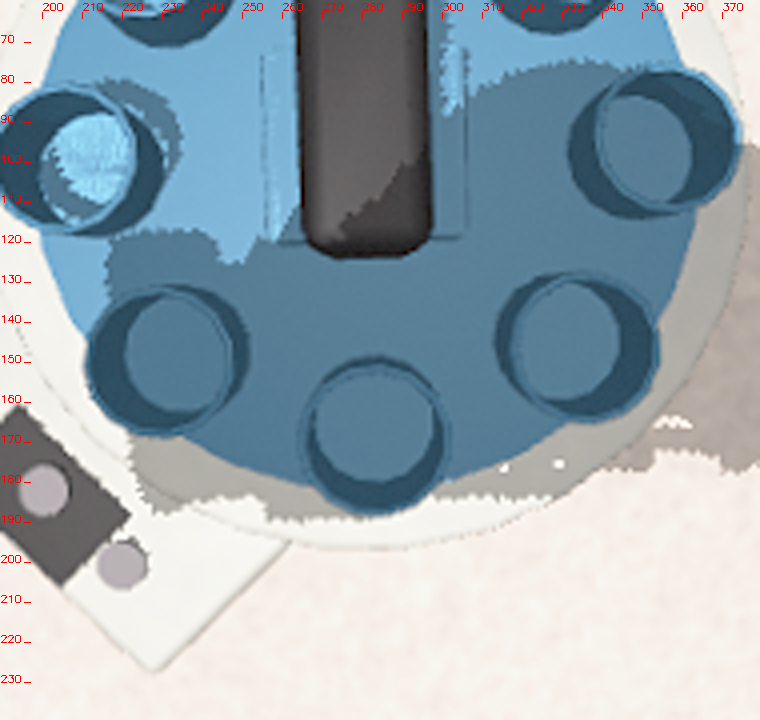

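View pics/s11.png

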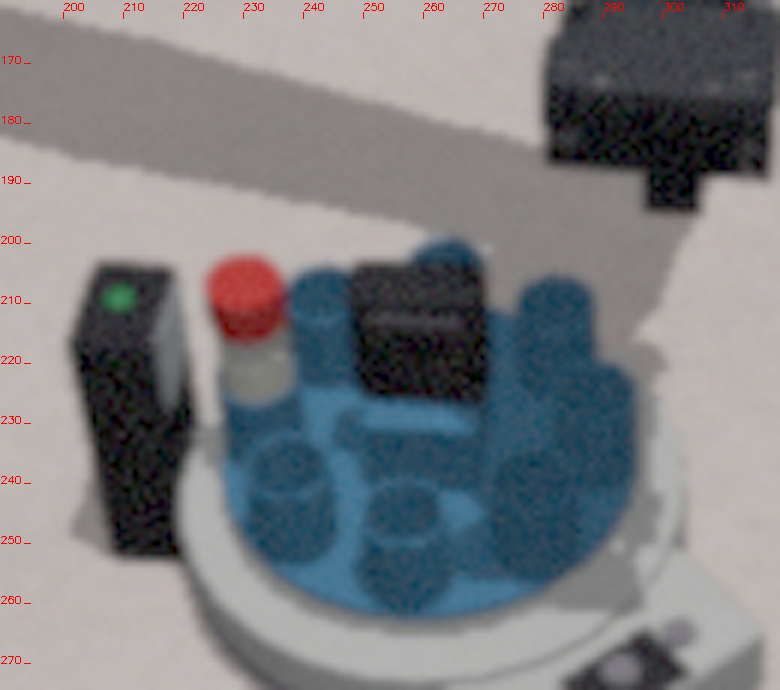

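Run:
```python
from h import *
c,s=load('w11');r2=68*.70710678
obs=[((68,0,45),(376,440)),((r2,-r2,45),(163,363)),((r2,r2,45),(586,349)),((0,68,45),(668,140)),((0,-68,45),(63,161))]
obs=[(a,cp(190,60,4,b)) for a,b in obs]
for fz in(0,1):
    x,res=fitwheel(c,s,obs,.0575,(.555,-.02,30),fz);print(x,np.degrees(x[2]),res.round(2).tolist())
```

```text
[ 0.55567012 -0.01969475  0.5524527 ] 31.65320810916045 [[0.18, 0.77], [-1.03, 0.34], [0.59, 0.11], [0.6, -0.65], [-0.33, -0.56]]
[ 0.55569414 -0.0196742   0.55244988  0.05421342] 31.65304636193057 [[0.16, 0.36], [-0.45, 0.14], [-0.01, -0.05], [-0.21, -0.24], [0.51, -0.21]]
```

The tube stands in front of the reader. But the wheel reads 31.7° against about 29.8° expected, which is within the drive's play. I'll re-grip the handle lightly to feel whether that is slack and to centre it.

Run:
```python
from plan import *
plan([(.5552,-.0195,.23,119.6,4),(.5552,-.0195,.132,119.6,2.6)],0.0)
```

```text
8
[[[-0.02, -3.32, 0.0, 0.0, 0.0, 0.0, 0.0], [-0.03, -3.31, 0.0, 0.0, 0.0, 0.0, 0.0], [-0.02, -3.32, 0.01, 0.0, 0.0, 0.0, 0.0], [0.0, 0.0, 2.45, 0.0, 0.0, 0.0, 0.0], [0.0, 0.0, 2.45, 0.0, 0.0, 0.0, 0.0], [0.0, 0.01, 2.45, 0.0, 0.0, 0.0, 0.0], [0.0, 0.0, 2.45, 0.0, 0.0, 0.0, 0.0], [0, 0, 0, 0, 0, 0, 0.0]]]
end [ 0.5552 -0.0195  0.132 ]
```

Call:
{"api": "move_arm", "payload": {"series": [[[0,-3.3,0,0,0,0,0],[0,-3.3,0,0,0,0,0],[-0.05,-3.35,0,0,0,0,0],[0,0,1.5,0,0,0,0],[0,0,2.5,0,0,0,0],[0,0,2.5,0,0,0,0],[0,0,2.5,0,0,0,0],[0,0,0.7,0,0,0,0],[0,0,0,0,0,0,0],[0,0,0,0,0,0,0]]]}}

```text
time_s: 33.42
tcp_pos: [0.5565, -0.0189, 0.1336]
ee_rot: [[-0.495, 0.869, 0.001], [0.869, 0.495, -0.0], [-0.001, 0.001, -1.0]]
wrist_force: [-0.2, -0.3, 0.3]
gripper_width: 0.497
```

```bash
python3 -c "
from station import r
s=r.sense();import numpy as np;E=s['ee_rot'];print(s['tcp_pos'],s['wrist_force'],s['moment'],np.degrees(np.arctan2(E[1,0],E[0,0])))"
```

```text
[ 0.55651251 -0.01888701  0.13361599] [-0.15462625 -0.32497224  0.32470264] [ 0.05832254 -0.1432377   0.00870372] 119.64566973670846
```

Call:
{"api": "move_arm", "payload": {"series": [[[0,0,0,0,0,0,-1],[0,0,0,0,0,0,-1],[0,0,0,0,0,0,-1],[0,0,0,0,0,0,-1]]]}}

```text
time_s: 33.92
tcp_pos: [0.5558, -0.0191, 0.1329]
ee_rot: [[-0.494, 0.869, -0.0], [0.869, 0.494, -0.001], [-0.001, -0.0, -1.0]]
wrist_force: [-0.2, -0.0, 2.1]
gripper_width: 0.276
```

```bash
python3 -c "
from station import r
s=r.sense();import numpy as np;E=s['ee_rot'];print(s['tcp_pos'],s['wrist_force'],s['moment'],np.degrees(np.arctan2(E[1,0],E[0,0])))"
```

```text
[ 0.55583867 -0.01906788  0.13293773] [-0.15520158 -0.01466611  2.0983216 ] [-0.014714   -0.03524326 -0.01987277] 119.6332625860652
```

Call:
{"api": "move_arm", "payload": {"series": [[[0,0,0,0,0,0,-0.3],[0,0,0,0,0,0,-0.2],[0,0,0,0,0,0,0],[0,0,-1,0,0,0,0],[0,0,-3,0,0,0,0],[0,0,-4,0,0,0,0],[0,2.5,-2,0,0,0,0],[0,3.5,0,0,0,0,0],[0,4,0,0,0,0,0],[0,0,0,0,0,0,0],[0,0,0,0,0,0,0]]]}}

```text
time_s: 35.3
tcp_pos: [0.6422, 0.0304, 0.2326]
ee_rot: [[-0.494, 0.869, -0.001], [0.869, 0.494, -0.001], [-0.0, -0.001, -1.0]]
wrist_force: [0.1, -0.4, -0.2]
gripper_width: 0.499
```

Run:
```python
from h import *
c,s=snap('wrist','w12');print(s['time_s'],s['tcp_pos'],s['ee_rot'].round(4),s['wrist_force'])
crop(c,180,0,200,170,4,'w12c',1.5)
c,s=snap('top','t12');crop(c,135,120,290,190,2.7,'t12',1.8)
```

```text
35.3 [0.64222882 0.03036113 0.23255942] [[-4.944e-01  8.692e-01 -1.200e-03]
 [ 8.692e-01  4.944e-01 -8.000e-04]
 [-1.000e-04 -1.500e-03 -1.000e+00]] [ 0.12865112 -0.38589297 -0.18589055]
```

View pics/w12c.png

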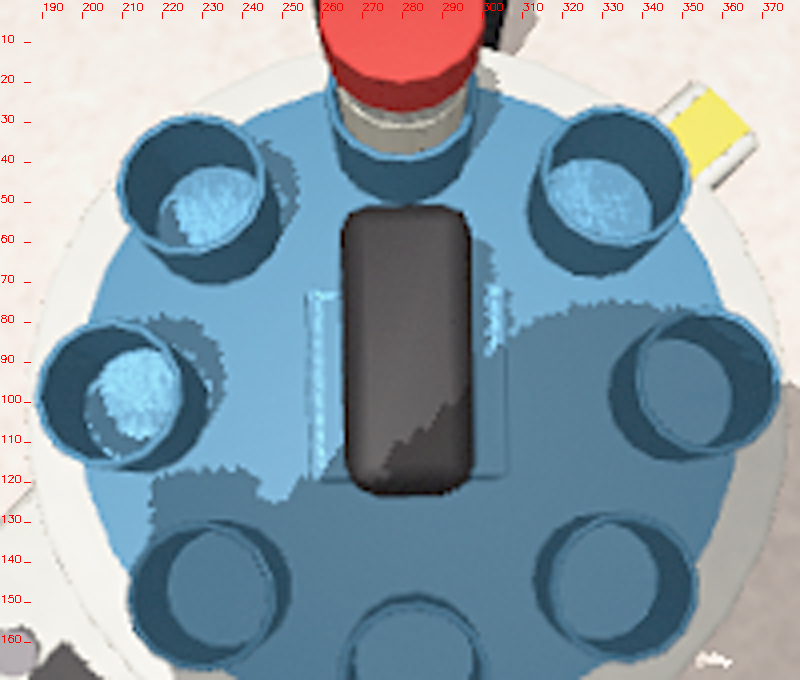

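View pics/t12.png

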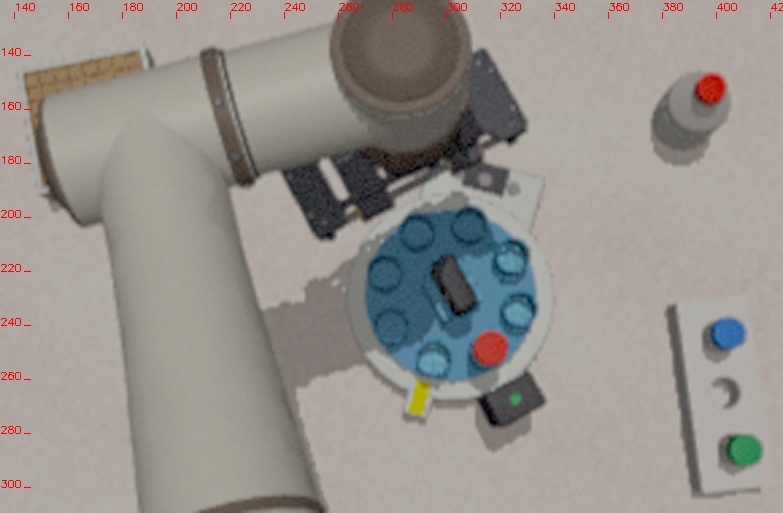

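Run:
```python
from h import *
c,s=load('w12');r2=68*.70710678
obs=[((r2,-r2,45),(205,595)),((r2,r2,45),(622,586)),((0,68,45),(706,383)),((0,-68,45),(112,396)),((-r2,-r2,45),(193,184)),((-r2,r2,45),(616,176))]
obs=[(a,cp(180,0,4,b)) for a,b in obs]
for fz in(0,1):
    x,res=fitwheel(c,s,obs,.0575,(.555,-.02,30),fz);print(x,np.degrees(x[2]),res.round(2).tolist())
x,res=fitwheel(c,s,obs,.0575,(.555,-.02,30),0)
m=at_z(c,[cp(180,0,4,(728,122)),cp(180,0,4,(705,150)),cp(180,0,4,(738,108))],.045,s);print(m[:,:2],[float(np.degrees(np.arctan2(p[1]-x[1],p[0]-x[0]))) for p in m])
```

```text
[ 0.55554445 -0.0196241   0.53858991] 30.858928957507505 [[-1.02, 0.82], [1.07, 0.84], [1.11, -0.57], [-1.1, -0.66], [-0.57, -0.1], [0.52, -0.34]]
[ 0.55520457 -0.01981748  0.53858422  0.05340773] 30.85860258815711 [[-0.33, 0.13], [0.35, 0.18], [0.11, -0.54], [-0.1, -0.67], [0.16, 0.59], [-0.18, 0.37]]
[[0.44017199 0.01515506]
 [0.45133653 0.01375346]
 [0.43474252 0.01550356]] [163.22450824289686, 162.23985594884635, 163.78624781557215]
```

```bash
python3 -c "
from station import r
print(r.finish_job());print(r.sense()['time_s'])"
```

```text
the job is handed in; nothing more can be done
None
the job is handed in; nothing more can be done
```

The job is done and handed in at about 35 s; `finish_job()` reports no verdict.

**Wheel:** I fitted it on the square drive and pressed until everything went solid. The wrist force reached about 32 N, roughly 35 N of push with the wheel's weight. After the mount rose again, the ball held the wheel against a light upward pull. The grip height also puts the underside at the flange, z about 0.0575 m.

**Tube and turn:** I stood the red-capped tube in the pocket at the yellow mark, then turned the wheel one click counter-clockwise. The last pictures show the tube upright in front of the reader and the gripper clear.

**Checks that were off:**
- **Wheel angle:** after the turn it read about 2° past the click. I re-gripped the handle, felt no spring torque and let go again. It now reads about 1° past (30.9° against 29.8°), which is within the drive's play and puts the tube about 1 mm off. I could not read the spindle angle directly.
- **Wheel height:** the last camera fit with the height left free read about 4 mm low (0.053 m). I put this down to pixel error, since the wheel did not look raised.
- **Other objects:** the blue and green tubes, rack and bottle look unmoved. The arm partly or wholly hid the freezer box and dish in the last overhead picture, but neither was approached.

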